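Draw the slide tray out of its dock to the line and hold it

TASK

Slide the orange transport lock of the slide-tray dock away from the tray to its end stop, then slide the tray straight out over the open front edge of the dock, without lifting it off the bed, until the red line across the tray is flush with that edge, so that the thumb openings under the slides stand clear for a colleague. More than half of the tray then hangs in the air and it would tip off: finish with the gripper still holding the tray, level and still on the bed, and leave the things beside the dock alone.

Things in the scene. Friction and masses are not known exactly. Their poses are not given: they have to be found in the camera images.
- dock: low white bench dock, fixed, 218 mm (x) by 216 mm (y); origin on the bench under the bed. x points from the open front to the back, y to the grey control ledge (y 77 to 130 mm, top z 58 mm). Steel bed at z 50 mm, from x -100 (open front) to a 10 mm back stop at x 108. Rails along x at y +-67 to +-77 mm, tops z 61 mm, 2 mm play each side of the tray. The tray comes out to -x
- dock_edge (a point): middle of the dock's open front edge, where bed and guide rails end, at the height of the tray's top, 58 mm over the bench; axes as dock. The tray's red line shall come here
- tray: loose aluminium slide tray, 210 (x) by 130 (y) by 8 mm, about 0.5 kg, lying on the bed; origin at the centre of its underside, axes as the dock's when parked (front is -x). Three slides are fixed over openings in its front half. Its weight acts 5 mm behind its middle: it tips at about 110 mm of overhang unless held. Locked, a tongue in a notch of its +y edge lets it move about 3 mm
- tray_line (a point): middle of the red line across the tray's top, 127 mm behind the tray's front end and 22 mm behind its middle; it starts about 120 mm inside the front edge of the dock
- tray_grip (a point): middle of the bar of the tray's handle: bar 72 mm long along the tray's y, 12 mm thick along x, 16 mm high, on two posts at its ends; its centre is 28 mm over the tray's top, 36 mm over its underside, and 80 mm behind the tray's middle
- lock (a joint): travel of the transport lock in m, along the dock's +y (away from the tray): 0 is locked (tongue 15 mm deep in the tray's notch; the tray is free only past 0.018), 0.024 is the end stop. Stays where it is left, takes about 3 N
- lock_grip (a point): on the orange knob of the lock, 12 mm under its top: the knob is 22 mm along the dock's x, 12 mm along y, top 38 mm over the ledge (96 mm over the bench). It stands on a steel latch plate, 26 mm wide, top 6.5 mm over the ledge, that reaches over the rail to the tray's edge with a tongue down into the notch. A red dot on the ledge marks the locked place, a green dot the free one
- petri_1: pink petri dish, 62 mm wide, 15 mm high, loose on the bench beyond the dock; origin at the centre of its underside; to be left alone
- tape_roll: roll of beige tape, 104 mm wide, 25 mm high, loose on the bench; origin at the centre of its underside; to be left alone
- forceps_1: steel forceps, 118 mm long, 9 mm high, loose on the bench; origin at the centre of its underside; to be left alone

How it is judged:
By the outcome, as a careful person would: the job done as asked, in the order asked, and still so for the second after the job is handed in, while the arm keeps its last pose, push and grip.
It also fails if it takes over 48 s, if anything falls off the work surface, if the arm or the gripper's body presses on something with over 40 N, if the wrist force passes 120 N, or if a joint passes its speed limit or range.

ROBOT

A 6-joint arm with a two-finger parallel gripper is mounted at the origin on a cart in front of the work surface, level with it; the furniture and walls round the work are solid. World frame = base frame: x ahead of the robot, y to its left, z up, the work surface at z = 0. Lengths are in m, angles in rad, forces in N, time in s.
With the tool pointing down it reaches from about 0.35 to 0.85 m from the base axis. Payload 8.1 kg.
Tool frame: the origin (TCP) lies at the centre of the arm's flange, where the gripper is bolted on; the fingertips stand 173 mm ahead of it and the grasp point (between the pads) lies 155 mm ahead of it; y points along the fingers, z is the direction in which the jaws open and shut, and the axes are right-handed (so a half turn about y gives the same grasp; the last joint's range is limited). The gripper opens to 85 mm and grips with 20 to 120 N. Pads are 22 mm wide; open, the fingers measure 114 mm over their backs; the gripper's body (76 mm by 85 mm) begins 54 mm behind the grasp point. The pads swing forward as they close: fully open they stand 13 mm farther back than shut.
Start: joints at [1.212, 0.13, 1.488, -0, 1.523, -0.085], TCP at [0.162, 0.578, 0.405] pointing down, gripper open.
Joint ranges: [-2.96, 2.96], [-0.89, 2.26], [0.02, 2.5], [-1.34, 4.48], [0, 2.73], [-2.66, 2.66]. Speed limits (rad/s): [2.39, 2.39, 2.79, 3.14, 3.14, 3.14].

INTERFACE

Orientations are given as a unit quaternion [x, y, z, w].
In Python, from rig import bot, get_image, camera_model, order, models gives the robot as it stands.
- The arm moves only by the tool jog_arm, never from a script. Its argument "series" is a list of rows, each an object of numbers: "hand": the finger opening in mm, from 0 to 85.4; "x", "y", "z": the shift along the tool's x, y, z in mm; "yaw": the turn about the tool's y in degrees. In form: [{"hand": .., "x": .., "y": .., "z": .., "yaw": ..}, ...]. A call has exactly 8 rows; each row is the pose to reach, as a shift and turn from the pose measured when the call began, along the tool's axes at that moment; what a row does not reach only later rows make up. A row lasts 1/12 s, in which the tool goes at most 41.7 mm and 7.16 degrees, less where a joint would pass 70% of its speed; a pose out of reach is approached as far as the arm can. A call with a gripper value outside its range is refused whole. The fingers move at their own pace and stop on an object; "force" is the grip in N (left out, the last holds). Time passes only in rows, so rows that repeat a pose let the fingers close, or fill a call up. It gives the time, the measured TCP pose, the force and the opening at its end, in the units of the state.
- bot.read_state(): the state, without advancing time (a new reading comes with each control period).
- get_image(name): name is "scene" or "top" or "wrist"; returns the picture (384x512x3 uint8, red, green, blue); there is no depth.
- camera_model(name): a dict with "fx", "fy", "cx", "cy" (pixels), "dist" ([k1, k2, p1, p2, k3] as OpenCV has them; the pictures are not rectified), "cam_to_world" (4x4, takes a point from camera to world coordinates); the wrist camera has in their place "T_tool_cam" (4x4, takes a point from camera to tool coordinates, whose origin is the TCP and whose axes are the tool frame's). Camera axes: x right, y down, z forward; pixel columns grow to the right and rows downward; lengths in m; the calibration is good to about 2 mm. A picture is of the moment at which its call begins: read the wrist's pose just before it. camera_model takes no time and is no camera call.
- order.job_done(): hands the job in, once; it reports no verdict.
Trained networks look in the newest picture that a camera, given by its name, has taken for a name from the list of things; names that differ only in an ending like _2 or _b are one class to them, and where a whole thing is asked for, a point or a joint stands for the part that bears it (a point fixed in the world has none). Each returns a list of dicts, best first, with "confidence" (0 to 1); they miss things now and then, are a little off and sometimes report something else, mostly with a low value. They report only what shows in the picture. A call takes as long as a camera call.
- models.recognise(camera, target): "xyz" ([x, y, z] in m, in world coordinates, good to about 4 mm: the middle of the surface that is visible of it).
- models.mark_of(camera, target): "xyz" ([x, y, z] in m, in world coordinates, good to about 4 mm: a listed point, or the origin of a listed thing).
The state is a dict: "clock": time; "qpos": joint angles; "joint_vel": joint speeds; "joint_efforts": joint torques, N m; "eef_pos": TCP position; "ee_rot": TCP orientation; "force": force on the tool from outside, world axes, zero at the start; "moment": the same for the moment, N m; "grip_width": opening from 0.0 (shut) to 1.0 (fully open).
Only numpy, scipy, OpenCV 4.12 (cv2) and the standard library are available. Lean on these libraries where they do the work, as an engineer would, in place of code of your own. Each camera call takes 0.05 s, during which the arm holds its last target.

## Working session

There is one attempt and no reset: what is moved stays moved. The work goes in short steps, Python scripts to look and compute and a tool call to move; the robot and the scene stay as the last step left them, time stands still between calls to the robot, and variables do not carry over. Pictures are saved under pics/ and viewed, and the job is handed in when it is done.

Besides the shell and the picture viewer there is one more tool, called after "Request:" as name(argument=value, ...) on one line, values as JSON. jog_arm: Moves the arm, as the interface text tells. Its arguments: {"type":"object","properties":{"series":{"type":"array"},"force":{"type":"number"}},"required":["series"]}

```bash
mkdir -p pics; ls
python3 - <<'E'
from rig import bot,get_image,camera_model,order,models
import cv2,numpy as np
s=bot.read_state();print(s)
for n in ("scene","top"):
    im=get_image(n);cv2.imwrite(f"pics/{n}0.png",im[:,:,::-1])
    for t in ("dock_edge","dock","tray_line","tray_grip","lock_grip","petri_1","tape_roll","forceps_1"):
        r=models.mark_of(n,t)
        print(n,t,[(np.round(a["xyz"],4).tolist(),round(a["confidence"],2)) for a in r[:3]])
print(camera_model("wrist"))
print(bot.read_state()["clock"])
E
```

```text
pics
{'clock': 0.0, 'qpos': array([ 1.21159474e+00,  1.31180814e-01,  1.48930396e+00, -4.66192009e-06,
        1.52300810e+00, -8.53819277e-02]), 'joint_vel': array([-0.00067861, -0.00078413,  0.0017389 , -0.00093795,  0.00032615,
       -0.00037677]), 'joint_efforts': array([ 8.99610186e-04, -5.69396067e+01, -5.00560462e+01,  2.02568253e-04,
        1.44603572e-02,  3.77142158e-05]), 'eef_pos': array([0.1621318 , 0.5774332 , 0.40361884]), 'ee_rot': array([ 0.70114537, -0.0966541 ,  0.09636108, -0.69983405]), 'force': array([-0.25173154,  0.24062858, -0.93861521]), 'moment': array([ 0.03601009,  0.01887612, -0.0188883 ]), 'grip_width': 1.0002937243699455}
scene dock_edge []
scene dock [([0.5454, 0.0763, -0.0035], 0.81)]
scene tray_line [([0.5599, 0.0911, 0.0558], 0.85)]
scene tray_grip [([0.5962, 0.1352, 0.0862], 0.87)]
scene lock_grip [([0.5033, 0.1705, 0.0883], 0.54)]
scene petri_1 [([0.6617, -0.0219, -0.0021], 0.71)]
scene tape_roll [([0.5956, -0.1504, 0.0003], 0.79)]
scene forceps_1 [([0.4081, 0.163, 0.0022], 0.48)]
top dock_edge [([0.4778, -0.001, 0.0633], 0.64)]
top dock [([0.5
[... 265 characters left out ...]
8), ([0.5585, 0.091, 0.0592], 0.54)]
top forceps_1 [([0.5576, 0.0908, 0.0579], 0.75), ([0.4078, 0.1629, 0.0001], 0.53), ([0.5435, 0.0763, -0.0001], 0.25)]
{'fx': 271.37959283114515, 'fy': 271.37959283114515, 'cx': 256.96206472602427, 'cy': 189.2499307570509, 'dist': array([-0.00635714,  0.        ,  0.        ,  0.        ,  0.        ]), 'T_tool_cam': array([[-5.56744128e-04,  9.60058281e-01,  2.79799548e-01,
        -7.19615299e-02],
       [ 1.35451732e-04, -2.79799517e-01,  9.60058442e-01,
         3.15094758e-02],
       [ 9.99999836e-01,  5.72406233e-04,  2.57351812e-05,
        -8.02078871e-04],
       [ 0.00000000e+00,  0.00000000e+00,  0.00000000e+00,
         1.00000000e+00]])}
0.9
```

View pics/scene0.png

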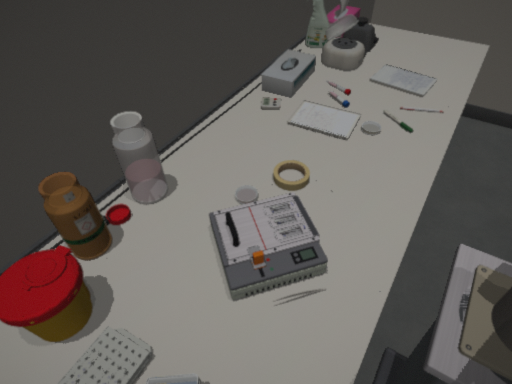

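View pics/top0.png

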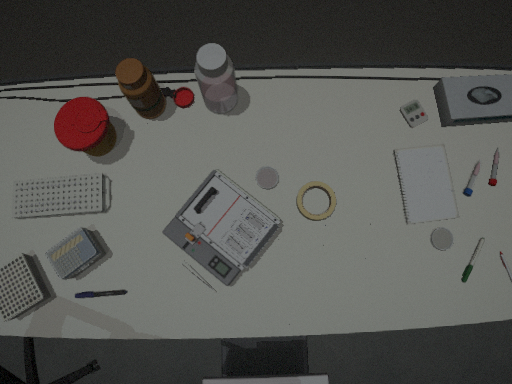

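Run:
```python
from rig import camera_model
import numpy as np
for n in("scene","top"):
    m=camera_model(n);print(n,m["fx"],np.round(m["dist"],3),np.round(m["cam_to_world"],3))
```

```text
scene 356.41561668687666 [0.038 0.    0.    0.    0.   ] [[-0.851 -0.363  0.379  0.275]
 [-0.525  0.605 -0.599  0.522]
 [-0.013 -0.709 -0.706  0.7  ]
 [ 0.     0.     0.     1.   ]]
top 411.2987164146813 [-0.145  0.     0.     0.     0.   ] [[-3.40e-02 -9.79e-01  2.01e-01  4.09e-01]
 [-9.99e-01  3.30e-02 -8.00e-03  1.00e-03]
 [ 1.00e-03 -2.01e-01 -9.80e-01  1.08e+00]
 [ 0.00e+00  0.00e+00  0.00e+00  1.00e+00]]
```

The images show the dock with its front toward (0.478, 0.0) and x pointing about 49° from world x. The dots, knob and handle agree with the given sizes. Next I'll work out the axes.

```bash
cat > h.py <<'E'
from rig import bot,get_image,camera_model,order,models
import cv2,numpy as np
from scipy.spatial.transform import Rotation as R
O=np.array([0.5452,0.0745]);A=np.deg2rad(49)
def d2w(x,y,z,O=O,A=A): c,s=np.cos(A),np.sin(A);return np.array([O[0]+c*x-s*y,O[1]+s*x+c*y,z])
def w2d(p,O=O,A=A): c,s=np.cos(A),np.sin(A);d=np.asarray(p[:2])-O;return np.array([c*d[0]+s*d[1],-s*d[0]+c*d[1],p[2]])
def st():
    s=bot.read_state();return s,R.from_quat(s["ee_rot"]).as_matrix(),np.array(s["eef_pos"])
def goto(p,az=None):
    """tool shift mm to bring TCP to p; yaw deg to bring tool z to azimuth A (mod 180)"""
    s,M,t=st();print("tcp",t.round(4),"q",s["qpos"].round(3),"F",s["force"].round(1),"w",s["grip_width"]*85.4,"t",s["clock"])
    print("axes\n",M.round(3))
    print("shift",(M.T@(np.array(p)-t)*1000).round(1))
    za=np.rad2deg(np.arctan2(M[1,2],M[0,2]));d=(np.rad2deg(A if az is None else az)-za+90)%180-90
    print("world turn about +z needed",d.round(2),"=> yaw",(-d).round(2))
E
python3 - <<'E'
from h import *
goto(d2w(0.046,0.0965,0.35))
E
```

```text
tcp [0.1622 0.5777 0.4047] q [ 1.212  0.13   1.488  0.     1.523 -0.085] F [ 0.1 -0.2  0. ] w 85.5151378081855 t 0.9
axes
 [[ 0.963 -0.     0.27 ]
 [-0.27   0.     0.963]
 [-0.    -1.     0.   ]]
shift [ 437.2   54.7 -298. ]
world turn about +z needed -25.31 => yaw 25.31
```

Request:
jog_arm(series=[{"hand": 85, "x": 430, "y": 0, "z": -300, "yaw": 25.3}, {"hand": 85, "x": 430, "y": 0, "z": -300, "yaw": 25.3}, {"hand": 85, "x": 430, "y": 0, "z": -300, "yaw": 25.3}, {"hand": 85, "x": 430, "y": 0, "z": -300, "yaw": 25.3}, {"hand": 85, "x": 430, "y": 0, "z": -300, "yaw": 25.3}, {"hand": 85, "x": 430, "y": 0, "z": -300, "yaw": 25.3}, {"hand": 85, "x": 430, "y": 0, "z": -300, "yaw": 25.3}, {"hand": 85, "x": 430, "y": 0, "z": -300, "yaw": 25.3}], force=30)

```text
clock: 1.57
eef_pos: [0.3746, 0.3184, 0.405]
ee_rot: [-0.662, 0.247, -0.248, 0.663]
force: [0.8, 0.5, 0.2]
grip_width: 0.995
```

Run:
```python
from h import *
goto(d2w(0.03,0.06,0.40))
```

```text
tcp [0.3746 0.3184 0.405 ] q [ 0.6   -0.167  1.781  0.     1.526 -0.256] F [0.8 0.5 0.2] w 85.00155752123553 t 1.5667
axes
 [[ 0.755  0.001  0.656]
 [-0.656  0.001  0.755]
 [ 0.    -1.     0.001]]
shift [228.7   5.  -42.3]
world turn about +z needed -0.03 => yaw 0.03
```

Request:
jog_arm(series=[{"hand": 85, "x": 228, "y": 5, "z": -42, "yaw": 0}, {"hand": 85, "x": 228, "y": 5, "z": -42, "yaw": 0}, {"hand": 85, "x": 228, "y": 5, "z": -42, "yaw": 0}, {"hand": 85, "x": 228, "y": 5, "z": -42, "yaw": 0}, {"hand": 85, "x": 228, "y": 5, "z": -42, "yaw": 0}, {"hand": 85, "x": 228, "y": 5, "z": -42, "yaw": 0}, {"hand": 85, "x": 228, "y": 5, "z": -42, "yaw": 0}, {"hand": 85, "x": 228, "y": 5, "z": -42, "yaw": 0}])

```text
clock: 2.23
eef_pos: [0.5199, 0.1358, 0.3998]
ee_rot: [-0.662, 0.248, -0.248, 0.662]
force: [0.7, 0.9, -0.4]
grip_width: 0.995
```

Run:
```python
from h import *
goto(d2w(0.046,0.0965,0.3))
im=get_image("wrist");cv2.imwrite("pics/w1.png",im[:,:,::-1])
for t in ("dock_edge","dock","tray_line","tray_grip","lock_grip"):
    r=models.mark_of("wrist",t)
    print(t,[(np.round(a["xyz"],4).tolist(),w2d(a["xyz"]).round(4).tolist(),round(a["confidence"],2)) for a in r[:2]])
```

```text
tcp [0.5199 0.1358 0.3998] q [ 0.16  -0.037  1.67   0.     1.509 -0.693] F [ 0.7  0.9 -0.4] w 84.94333678084438 t 2.2333
axes
 [[ 0.753  0.     0.658]
 [-0.658  0.001  0.753]
 [-0.    -1.     0.001]]
shift [-37.2  99.8  16.2]
world turn about +z needed 0.15 => yaw -0.15
dock_edge []
dock []
tray_line [([0.5566, 0.0929, 0.0582], [0.0214, 0.0035, 0.0582], 0.78)]
tray_grip [([0.597, 0.1366, 0.084], [0.0809, 0.0016, 0.084], 0.84)]
lock_grip [([0.5042, 0.1719, 0.0831], [0.0466, 0.0948, 0.0831], 0.8)]
```

View pics/w1.png

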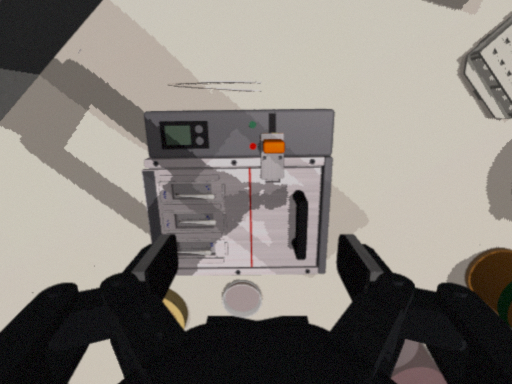

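The wrist view shows the dock almost square to the picture: ledge corners near (146,112) and (332,110), knob top at (273,146), handle at (300,225), and red line from (249,167) to (252,268). I'll refine these pixels.

```bash
cat >> h.py <<'E'
def pix2w(uv,z,s=None,cam="wrist",Tcw=None):
    m=camera_model(cam)
    K=np.array([[m["fx"],0,m["cx"]],[0,m["fy"],m["cy"]],[0,0,1]])
    n=cv2.undistortPoints(np.array(uv,float).reshape(-1,1,2),K,np.array(m["dist"]))[:,0]
    T=Tcw
    if T is None:
        if cam=="wrist":
            s_,M,t=st();W=np.eye(4);W[:3,:3]=M;W[:3,3]=t;T=W@m["T_tool_cam"]
        else:T=m["cam_to_world"]
    d=np.c_[n,np.ones(len(n))]@T[:3,:3].T;o=T[:3,3]
    return o+d*((np.broadcast_to(z,len(n))-o[2])/d[:,2])[:,None]
E
python3 - <<'E'
from h import *
im=cv2.imread("pics/w1.png")
c=im[95:285,135:345];cv2.imwrite("pics/w1c.png",cv2.resize(c,None,fx=3,fy=3,interpolation=cv2.INTER_CUBIC))
# red line fit
f=im.astype(int);r=(f[:,:,2]>100)&(f[:,:,2]-f[:,:,1]>60)&(f[:,:,2]-f[:,:,0]>60)
pts=[]
for v in range(185,266):
    u=np.where(r[v,240:262])[0]
    if len(u):
        w=(f[v,240:262,2]-f[v,240:262,1]).clip(0)[u];pts.append(((u*w).sum()/w.sum()+240,v))
W=pix2w(pts,.058);a=np.polyfit(W[:,1],W[:,0],1);print(len(pts),"line: dock x dir",np.rad2deg(np.arctan2(-a[0],1)))
D=np.array([w2d(p) for p in W]);print(D[[0,-1]].round(4),D[:,0].mean())
E
```

```text
73 line: dock x dir 49.76813646104614
[[ 0.0211  0.0479  0.058 ]
 [ 0.0231 -0.0598  0.058 ]] 0.022203265873775257
```

View pics/w1c.png

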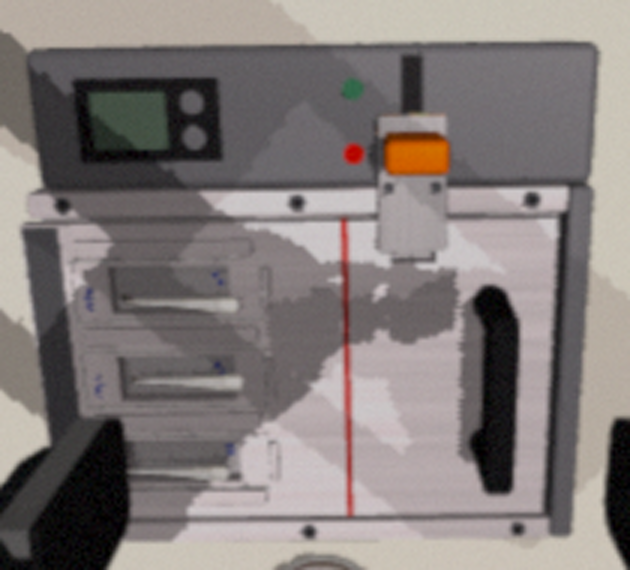

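Run:
```python
from h import *
def az(p): d=p[1]-p[0];return np.rad2deg(np.arctan2(d[1],d[0]))
f=lambda L:[(135+a/3,95+b/3) for a,b in L]
A2=np.deg2rad(49.9)
for nm,L,z in (("ledge far",[(30,52),(595,43)],.058),("ledge near",[(40,190),(585,184)],.058),("screws",[(63,205),(532,200)],.061),("screws low",[(309,531),(517,528)],.061),
  ("dots",[(353,88),(354,154)],.058),("knobtop",[(417,136),(417,174)],.096),("handle",[(490,290),(497,490)],.094)):
    p=pix2w(f(L),z);print(nm,az(p).round(2),[w2d(q,A=A2).round(4).tolist() for q in p])
```

```text
ledge far 50.03 [[-0.0916, 0.1322, 0.058], [0.1158, 0.1326, 0.058]]
ledge near 49.79 [[-0.0943, 0.081, 0.058], [0.1154, 0.0806, 0.058]]
screws 49.77 [[-0.085, 0.0756, 0.061], [0.0946, 0.0752, 0.061]]
screws low 50.07 [[0.0046, -0.0684, 0.061], [0.0945, -0.0681, 0.061]]
dots -40.2 [[0.0269, 0.1177, 0.058], [0.0268, 0.0932, 0.058]]
knobtop -39.84 [[0.0484, 0.1037, 0.096], [0.0484, 0.0911, 0.096]]
handle -36.46 [[0.0745, 0.0495, 0.094], [0.0795, -0.03, 0.094]]
```

```bash
sed -i 's/deg2rad(49)/deg2rad(49.9)/' h.py
python3 - <<'E'
from h import *
goto(d2w(0.0484,0.096,0.243))
E
```

```text
tcp [0.5187 0.1382 0.4002] q [ 1.650e-01 -3.900e-02  1.671e+00  1.000e-03  1.509e+00 -6.930e-01] F [ 0.4  0.2 -0.2] w 84.81271677572937 t 2.5333
axes
 [[ 0.756  0.001  0.654]
 [-0.654  0.001  0.756]
 [ 0.    -1.     0.001]]
shift [-35.  157.2  16.1]
world turn about +z needed 0.77 => yaw -0.77
```

Run:
```python
from h import *
s0=st();im=get_image("wrist");s1=st();print(s0[2],s1[2])
cv2.imwrite("pics/w2.png",im[:,:,::-1])
f=im[:,:,::-1].astype(int);r=(f[:,:,2]>100)&(f[:,:,2]-f[:,:,1]>60)&(f[:,:,2]-f[:,:,0]>60)
pts=[]
for v in range(185,266):
    u=np.where(r[v,235:270])[0]
    if len(u):
        w=(f[v,235:270,2]-f[v,235:270,1]).clip(0)[u];pts.append(((u*w).sum()/w.sum()+235,v))
W=pix2w(pts,.058);a=np.polyfit(W[:,1],W[:,0],1);print(len(pts),np.rad2deg(np.arctan2(-a[0],1)))
g=cv2.cvtColor(im,cv2.COLOR_RGB2GRAY)
cv2.imwrite("pics/w2c.png",cv2.resize(im[95:285,135:345,::-1],None,fx=3,fy=3,interpolation=cv2.INTER_CUBIC))
```

```text
[0.51869881 0.13820434 0.40017842] [0.51875483 0.13809534 0.40021055]
76 49.48992676057801
```

View pics/w2c.png

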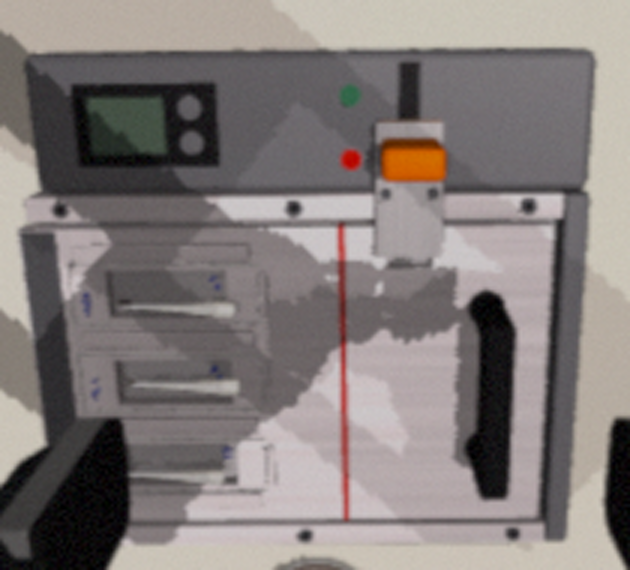

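```bash
sed -i 's/deg2rad(49.9)/deg2rad(49.6)/' h.py
python3 - <<'E'
from h import *
f=lambda L:[(135+a/3,95+b/3) for a,b in L]
def az(p): d=p[1]-p[0];return np.rad2deg(np.arctan2(d[1],d[0]))
for nm,L,z in (("ledge far",[(28,57),(593,51)],.058),("screws",[(61,209),(529,206)],.061),("screws low",[(306,535),(513,533)],.061),
  ("dots",[(349,95),(351,159)],.058),("knobtop",[(414,142),(413,181)],.096),("line",[(341,225),(347,520)],.058),("barend",[(487,300),(496,495)],.094)):
    p=pix2w(f(L),z);print(nm,az(p).round(2),[w2d(q).round(4).tolist() for q in p])
goto(d2w(0.0474,0.0945,0.243))
E
```

```text
ledge far 49.73 [[-0.0933, 0.1298, 0.058], [0.1145, 0.1303, 0.058]]
screws 49.51 [[-0.0864, 0.0735, 0.061], [0.0932, 0.0732, 0.061]]
screws low 49.75 [[0.0036, -0.0705, 0.061], [0.0932, -0.0703, 0.061]]
dots -39.34 [[0.0247, 0.1151, 0.058], [0.0251, 0.0913, 0.058]]
knobtop -41.38 [[0.0468, 0.1019, 0.096], [0.0466, 0.0889, 0.096]]
line -40.2 [[0.0209, 0.0657, 0.058], [0.0214, -0.0652, 0.058]]
barend -35.93 [[0.0733, 0.046, 0.094], [0.0793, -0.0318, 0.094]]
tcp [0.5188 0.1381 0.4002] q [ 0.164 -0.039  1.671  0.     1.509 -0.693] F [-0.6  0.2  0. ] w 85.00132807663925 t 2.5833
axes
 [[ 0.756  0.001  0.654]
 [-0.654  0.001  0.756]
 [ 0.    -1.     0.001]]
shift [-33.3 157.2  15.7]
world turn about +z needed 0.48 => yaw -0.48
```

Request:
jog_arm(series=[{"hand": 55, "x": -34, "y": 20, "z": 15, "yaw": -0.5}, {"hand": 55, "x": -34, "y": 45, "z": 15, "yaw": -0.5}, {"hand": 55, "x": -34, "y": 70, "z": 15, "yaw": -0.5}, {"hand": 55, "x": -34, "y": 90, "z": 15, "yaw": -0.5}, {"hand": 55, "x": -34, "y": 100, "z": 15, "yaw": -0.5}, {"hand": 55, "x": -34, "y": 105, "z": 15, "yaw": -0.5}, {"hand": 55, "x": -34, "y": 105, "z": 15, "yaw": -0.5}, {"hand": 55, "x": -34, "y": 105, "z": 15, "yaw": -0.5}])

```text
clock: 3.25
eef_pos: [0.5034, 0.1719, 0.2963]
ee_rot: [-0.663, 0.243, -0.245, 0.664]
force: [0.5, -0.1, 0.6]
grip_width: 0.644
```

Run:
```python
from h import *
goto(d2w(0.0467,0.095,0.243))
im=get_image("wrist");cv2.imwrite("pics/w3.png",im[:,:,::-1])
```

```text
tcp [0.5034 0.1719 0.2963] q [ 0.233  0.025  1.802  0.     1.313 -0.634] F [ 0.5 -0.1  0.6] w 54.99033727446408 t 3.25
axes
 [[ 0.762  0.002  0.648]
 [-0.648  0.001  0.762]
 [ 0.001 -1.     0.002]]
shift [-0.  53.3 -0.5]
world turn about +z needed -0.03 => yaw 0.03
```

View pics/w3.png

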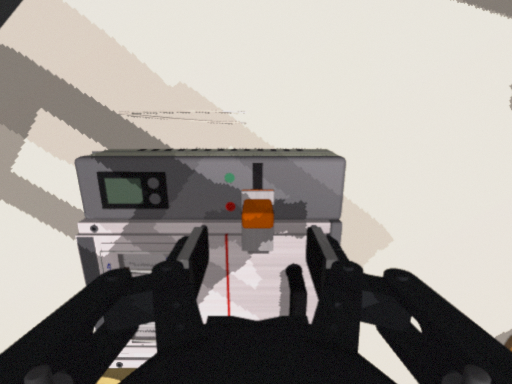

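The knob, at about (258,213), sits centred between the fingers. I'll descend and close.

Request:
jog_arm(series=[{"hand": 55, "x": 0, "y": 20, "z": 0, "yaw": 0}, {"hand": 55, "x": 0, "y": 40, "z": 0, "yaw": 0}, {"hand": 55, "x": 0, "y": 52, "z": 0, "yaw": 0}, {"hand": 55, "x": 0, "y": 52, "z": 0, "yaw": 0}, {"hand": 55, "x": 0, "y": 52, "z": 0, "yaw": 0}, {"hand": 30, "x": 0, "y": 52, "z": 0, "yaw": 0}, {"hand": 10, "x": 0, "y": 52, "z": 0, "yaw": 0}, {"hand": 10, "x": 0, "y": 52, "z": 0, "yaw": 0}], force=30)

```text
clock: 3.97
eef_pos: [0.5042, 0.1717, 0.2464]
ee_rot: [-0.663, 0.243, -0.245, 0.664]
force: [-6.8, -6.3, 20.7]
grip_width: 0.253
```

Request:
jog_arm(series=[{"hand": 10, "x": 0, "y": 0, "z": 0, "yaw": 0}, {"hand": 10, "x": 0, "y": 0, "z": 0, "yaw": 0}, {"hand": 10, "x": 0, "y": 0, "z": 0, "yaw": 0}, {"hand": 10, "x": 0, "y": 0, "z": 0, "yaw": 0}, {"hand": 10, "x": 0, "y": 0, "z": 0, "yaw": 0}, {"hand": 10, "x": 0, "y": 0, "z": 0, "yaw": 0}, {"hand": 10, "x": 0, "y": 0, "z": 0, "yaw": 0}, {"hand": 10, "x": 0, "y": 0, "z": 0, "yaw": 0}])

```text
clock: 4.63
eef_pos: [0.5041, 0.1717, 0.2465]
ee_rot: [-0.663, 0.243, -0.245, 0.664]
force: [-3.4, -2.4, 2.0]
grip_width: 0.248
```

Run:
```python
from h import *
goto(d2w(0.0467,0.095+.025,0.243))
```

```text
tcp [0.5041 0.1717 0.2465] q [ 2.320e-01  8.400e-02  1.838e+00 -1.000e-03  1.216e+00 -6.340e-01] F [-3.4 -2.4  2. ] w 21.16424797652189 t 4.6333
axes
 [[ 0.762  0.004  0.648]
 [-0.648  0.     0.762]
 [ 0.003 -1.     0.003]]
shift [-25.7   3.4  -0.7]
world turn about +z needed -0.03 => yaw 0.03
```

Request:
jog_arm(series=[{"hand": 10, "x": -3, "y": 0, "z": 0, "yaw": 0}, {"hand": 10, "x": -6, "y": 0, "z": 0, "yaw": 0}, {"hand": 10, "x": -10, "y": 0, "z": 0, "yaw": 0}, {"hand": 10, "x": -14, "y": 0, "z": 0, "yaw": 0}, {"hand": 10, "x": -18, "y": 0, "z": 0, "yaw": 0}, {"hand": 10, "x": -21, "y": 0, "z": 0, "yaw": 0}, {"hand": 10, "x": -24, "y": 0, "z": 0, "yaw": 0}, {"hand": 10, "x": -26, "y": 0, "z": 0, "yaw": 0}])

```text
clock: 5.3
eef_pos: [0.4863, 0.1867, 0.2467]
ee_rot: [0.664, -0.24, 0.248, -0.664]
force: [25.1, -23.7, -16.0]
grip_width: 0.245
```

Run:
```python
from h import *
goto(d2w(0.0467,0.095+.025,0.243))
im=get_image("wrist");cv2.imwrite("pics/w4.png",im[:,:,::-1])
im=get_image("scene");cv2.imwrite("pics/s4.png",cv2.resize(im[180:300,190:340,::-1],None,fx=4,fy=4,interpolation=cv2.INTER_CUBIC))
goto(d2w(0.0467,0.095+.025,0.243))
```

```text
tcp [0.4863 0.1867 0.2467] q [ 0.271  0.05   1.873 -0.008  1.209 -0.592] F [ 25.1 -23.7 -16. ] w 20.896205404366096 t 5.3
axes
 [[ 0.762  0.012  0.648]
 [-0.648 -0.005  0.762]
 [ 0.012 -1.     0.004]]
shift [-2.5  3.7 -0.6]
world turn about +z needed -0.03 => yaw 0.03
tcp [0.4864 0.1865 0.2466] q [ 0.27   0.05   1.873 -0.008  1.209 -0.593] F [ 19.7 -18.4 -11.7] w 21.31431937894326 t 5.4
axes
 [[ 0.762  0.011  0.648]
 [-0.648 -0.004  0.762]
 [ 0.012 -1.     0.004]]
shift [-2.7  3.6 -0.5]
world turn about +z needed -0.0 => yaw 0.0
```

View pics/w4.png

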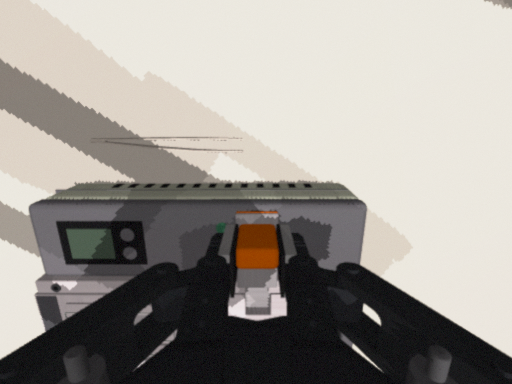

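The plate now covers the slot and the knob is level with the green dot at (222,228). Resistance rose to about 30 N after 23 mm, so the lock is at its stop. I'll release, rise and look again.

Request:
jog_arm(series=[{"hand": 10, "x": 0, "y": 0, "z": 0, "yaw": 0}, {"hand": 55, "x": 0, "y": 0, "z": 0, "yaw": 0}, {"hand": 55, "x": 0, "y": 0, "z": 0, "yaw": 0}, {"hand": 55, "x": 0, "y": 0, "z": 0, "yaw": 0}, {"hand": 55, "x": 0, "y": -20, "z": 0, "yaw": 0}, {"hand": 55, "x": 0, "y": -45, "z": 0, "yaw": 0}, {"hand": 70, "x": 0, "y": -75, "z": 0, "yaw": 0}, {"hand": 70, "x": 0, "y": -100, "z": 0, "yaw": 0}])

```text
clock: 6.07
eef_pos: [0.4849, 0.1875, 0.3484]
ee_rot: [-0.663, 0.24, -0.248, 0.664]
force: [0.6, -1.0, 0.4]
grip_width: 0.821
```

Run:
```python
from h import *
goto(d2w(0.0791,0.0015,0.300))
import time
st();im=get_image("wrist");cv2.imwrite("pics/w5.png",im[:,:,::-1])
for t in ("lock_grip","tray_grip","tray_line"):
    r=models.mark_of("wrist",t)
    print(t,[(np.round(a["xyz"],4).tolist(),w2d(a["xyz"]).round(4).tolist(),round(a["confidence"],2)) for a in r[:2]])
goto(d2w(0.0791,0.0015,0.300))
```

```text
tcp [0.4849 0.1875 0.3484] q [ 0.273 -0.058  1.785 -0.007  1.405 -0.593] F [ 0.6 -1.   0.4] w 70.0876823336615 t 6.0667
axes
 [[ 0.762  0.012  0.647]
 [-0.647 -0.004  0.762]
 [ 0.011 -1.     0.005]]
shift [117.1  49.9  31.7]
world turn about +z needed -0.05 => yaw 0.05
lock_grip [([0.486, 0.1857, 0.0831], [0.0463, 0.1172, 0.0831], 0.7)]
tray_grip [([0.5969, 0.1355, 0.0889], [0.08, 0.0002, 0.0889], 0.82)]
tray_line [([0.5569, 0.0924, 0.0594], [0.0212, 0.0027, 0.0594], 0.92)]
tcp [0.4854 0.1875 0.3477] q [ 0.273 -0.058  1.786 -0.007  1.401 -0.593] F [-0.8  0.5 -0.6] w 69.99583445821743 t 6.2667
axes
 [[ 0.762  0.014  0.648]
 [-0.648 -0.003  0.762]
 [ 0.012 -1.     0.006]]
shift [116.7  49.3  31.4]
world turn about +z needed -0.04 => yaw 0.04
```

View pics/w5.png

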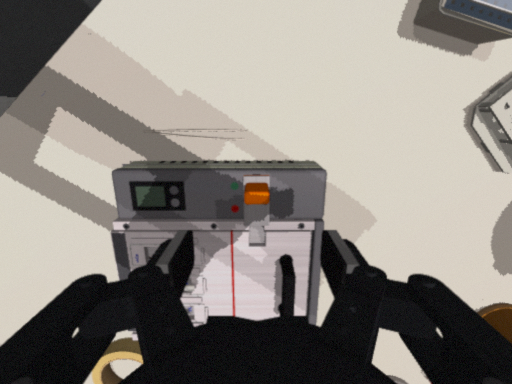

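Run:
```python
from h import *
im=cv2.imread("pics/w5.png");cv2.imwrite("pics/w5c.png",cv2.resize(im[155:285,170:340],None,fx=4,fy=4,interpolation=cv2.INTER_CUBIC))
```

```text
(no output)
```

View pics/w5c.png

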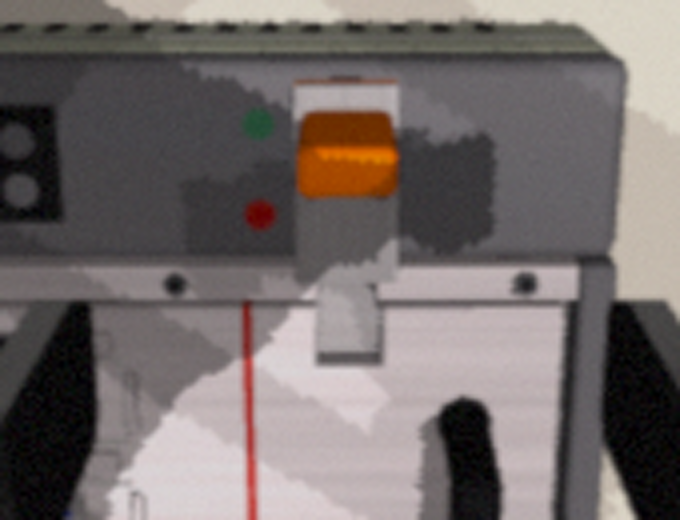

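Run:
```python
from h import *
f=lambda L:[(170+a/4,155+b/4) for a,b in L]
for nm,L,z in (("knobtop",[(347,113),(347,155)],.096),("dots",[(257,122),(259,214)],.058),("screws",[(175,284),(525,284)],.061),("plate far",[(347,81)],.0645),("line",[(247,303),(252,515)],.058)):
    print(nm,[w2d(q).round(4).tolist() for q in pix2w(f(L),z)])
```

```text
knobtop [[0.0476, 0.1283, 0.096], [0.0476, 0.1191, 0.096]]
dots [[0.0256, 0.1153, 0.058], [0.0256, 0.0911, 0.058]]
screws [[0.004, 0.0732, 0.061], [0.0934, 0.073, 0.061]]
plate far [[0.0478, 0.1274, 0.0645]]
line [[0.0219, 0.0664, 0.058], [0.0216, 0.0019, 0.058]]
```

Run:
```python
from h import *
f=lambda L:[(170+a/4,155+b/4) for a,b in L]
print([w2d(q).round(4).tolist() for q in pix2w(f([(347,150),(347,196)]),.096)])
m=camera_model("wrist")
W=np.eye(4);W[:3,:3]=np.array([[.756,.001,.654],[-.654,.001,.756],[0,-1,.001]]);W[:3,3]=[.5187,.1381,.4002]
g=lambda L:[(135+a/3,95+b/3) for a,b in L]
T=W@m["T_tool_cam"]
print([w2d(q).round(4).tolist() for q in pix2w(g([(410,122)]),.0645,Tcw=T)],[w2d(q).round(4).tolist() for q in pix2w(g([(413,149),(413,181)]),.096,Tcw=T)])
```

```text
[[0.0476, 0.1202, 0.096], [0.0476, 0.1098, 0.096]]
[[0.0472, 0.1057, 0.0645]] [[0.0466, 0.0997, 0.096], [0.0467, 0.089, 0.096]]
```

The lock looks free: the notch is open and the knob is at the green dot. But vision gives only 21–22 mm of travel against 23.3 mm from the arm, so I'll grip again and nudge it to check the end stop.

Request:
jog_arm(series=[{"hand": 55, "x": 1, "y": 30, "z": 0, "yaw": 0}, {"hand": 55, "x": 1, "y": 60, "z": 0, "yaw": 0}, {"hand": 55, "x": 1, "y": 90, "z": 0, "yaw": 0}, {"hand": 55, "x": 1, "y": 100, "z": 0, "yaw": 0}, {"hand": 10, "x": 1, "y": 100, "z": 0, "yaw": 0}, {"hand": 10, "x": 1, "y": 100, "z": 0, "yaw": 0}, {"hand": 10, "x": 1, "y": 100, "z": 0, "yaw": 0}, {"hand": 10, "x": 1, "y": 100, "z": 0, "yaw": 0}], force=40)

```text
clock: 6.93
eef_pos: [0.4873, 0.186, 0.2489]
ee_rot: [0.664, -0.239, 0.249, -0.664]
force: [-7.7, -6.1, 1.4]
grip_width: 0.245
```

Request:
jog_arm(series=[{"hand": 10, "x": 0, "y": 0, "z": 0, "yaw": 0}, {"hand": 10, "x": 0, "y": 0, "z": 0, "yaw": 0}, {"hand": 10, "x": -1, "y": 0, "z": 0, "yaw": 0}, {"hand": 10, "x": -2, "y": 0, "z": 0, "yaw": 0}, {"hand": 10, "x": -2, "y": 0, "z": 0, "yaw": 0}, {"hand": 10, "x": -2, "y": 0, "z": 0, "yaw": 0}, {"hand": 10, "x": -2, "y": 0, "z": 0, "yaw": 0}, {"hand": 10, "x": -2, "y": 0, "z": 0, "yaw": 0}])

```text
clock: 7.6
eef_pos: [0.4864, 0.1866, 0.2492]
ee_rot: [0.664, -0.239, 0.249, -0.663]
force: [4.6, -6.4, -12.8]
grip_width: 0.247
```

Request:
jog_arm(series=[{"hand": 10, "x": -1, "y": 0, "z": 0, "yaw": 0}, {"hand": 10, "x": -2, "y": 0, "z": 0, "yaw": 0}, {"hand": 10, "x": -2.5, "y": 0, "z": 0, "yaw": 0}, {"hand": 10, "x": -2.5, "y": 0, "z": 0, "yaw": 0}, {"hand": 10, "x": -2.5, "y": 0, "z": 0, "yaw": 0}, {"hand": 10, "x": -2.5, "y": 0, "z": 0, "yaw": 0}, {"hand": 10, "x": -2.5, "y": 0, "z": 0, "yaw": 0}, {"hand": 10, "x": -2.5, "y": 0, "z": 0, "yaw": 0}])

```text
clock: 8.27
eef_pos: [0.4856, 0.187, 0.2492]
ee_rot: [0.664, -0.237, 0.251, -0.663]
force: [12.3, -8.2, -19.0]
grip_width: 0.246
```

Run:
```python
from h import *
goto(d2w(0.0791,0.0015,0.300))
```

```text
tcp [0.4856 0.187  0.2492] q [ 0.274  0.043  1.875 -0.014  1.209 -0.587] F [ 12.3  -8.2 -19. ] w 20.96712558223589 t 8.2667
axes
 [[ 0.761  0.018  0.648]
 [-0.648 -0.009  0.761]
 [ 0.019 -1.     0.005]]
shift [117.7 -48.4  32.3]
world turn about +z needed 0.0 => yaw -0.0
```

Request:
jog_arm(series=[{"hand": 10, "x": 2, "y": 0, "z": 0, "yaw": 0}, {"hand": 55, "x": 2, "y": 0, "z": 0, "yaw": 0}, {"hand": 55, "x": 2, "y": 0, "z": 0, "yaw": 0}, {"hand": 55, "x": 2, "y": -10, "z": 0, "yaw": 0}, {"hand": 55, "x": 1, "y": -30, "z": 0, "yaw": 0}, {"hand": 55, "x": 0, "y": -48, "z": 0, "yaw": 0}, {"hand": 55, "x": 0, "y": -48, "z": 0, "yaw": 0}, {"hand": 55, "x": 0, "y": -48, "z": 0, "yaw": 0}])

```text
clock: 8.93
eef_pos: [0.4858, 0.188, 0.3003]
ee_rot: [-0.663, 0.236, -0.253, 0.664]
force: [0.4, 0.3, 0.5]
grip_width: 0.645
```

Run:
```python
from h import *
s,M,t=st();print(t,M.round(4).tolist())
im=get_image("wrist");cv2.imwrite("pics/w6.png",im[:,:,::-1])
a=cv2.imread("pics/w3.png")[140:270,190:330];b=im[140:270,190:330,::-1]
cv2.imwrite("pics/w6c.png",cv2.resize(np.hstack([a,b]),None,fx=2.8,fy=4,interpolation=cv2.INTER_CUBIC))
```

```text
[0.48576896 0.18800927 0.30033425] [[0.7615, 0.023, 0.6478], [-0.6478, -0.0071, 0.7618], [0.0221, -0.9997, 0.0095]]
```

View pics/w6c.png

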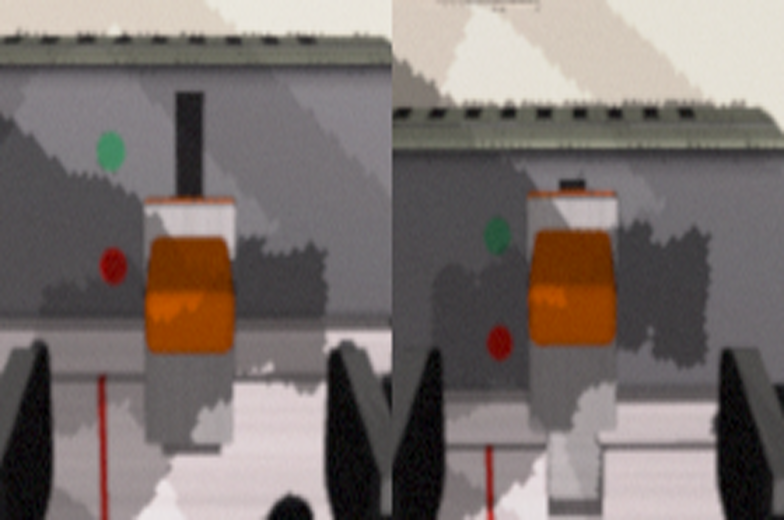

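The side-by-side view shows the slot still open about 2 mm beyond the plate. My back-off while still gripping pulled the lock back to about 20 mm. I'll push again and open the fingers while still pushing.

Request:
jog_arm(series=[{"hand": 55, "x": 0, "y": 25, "z": 0, "yaw": 0}, {"hand": 55, "x": 0, "y": 45, "z": 0, "yaw": 0}, {"hand": 55, "x": 0, "y": 52, "z": 0, "yaw": 0}, {"hand": 55, "x": 0, "y": 52, "z": 0, "yaw": 0}, {"hand": 10, "x": 0, "y": 52, "z": 0, "yaw": 0}, {"hand": 10, "x": 0, "y": 52, "z": 0, "yaw": 0}, {"hand": 10, "x": 0, "y": 52, "z": 0, "yaw": 0}, {"hand": 10, "x": 0, "y": 52, "z": 0, "yaw": 0}], force=40)

```text
clock: 9.65
eef_pos: [0.4862, 0.1867, 0.2483]
ee_rot: [0.665, -0.236, 0.252, -0.663]
force: [-8.8, -6.9, 10.8]
grip_width: 0.246
```

Request:
jog_arm(series=[{"hand": 10, "x": -2, "y": 0, "z": 0, "yaw": 0}, {"hand": 10, "x": -4, "y": 0, "z": 0, "yaw": 0}, {"hand": 10, "x": -6, "y": 0, "z": 0, "yaw": 0}, {"hand": 10, "x": -7.5, "y": 0, "z": 0, "yaw": 0}, {"hand": 10, "x": -7.5, "y": 0, "z": 0, "yaw": 0}, {"hand": 10, "x": -7.5, "y": 0, "z": 0, "yaw": 0}, {"hand": 55, "x": -7.5, "y": 0, "z": 0, "yaw": 0}, {"hand": 55, "x": -7.5, "y": 0, "z": 0, "yaw": 0}])

```text
clock: 10.32
eef_pos: [0.481, 0.1914, 0.249]
ee_rot: [0.664, -0.236, 0.252, -0.663]
force: [0.1, -0.0, 0.5]
grip_width: 0.518
```

Run:
```python
from h import *
goto(d2w(0.0791,0.0015,0.300))
```

```text
tcp [0.481  0.1914 0.249 ] q [ 0.285  0.035  1.884 -0.016  1.205 -0.574] F [ 0.1 -0.   0.5] w 44.23170960918649 t 10.3167
axes
 [[ 0.761  0.021  0.648]
 [-0.648 -0.009  0.761]
 [ 0.022 -1.     0.006]]
shift [124.2 -48.   32. ]
world turn about +z needed 0.02 => yaw -0.02
```

Now I'll rise to the same relative height as before and look.

Request:
jog_arm(series=[{"hand": 60, "x": 0, "y": 0, "z": 0, "yaw": 0}, {"hand": 60, "x": 0, "y": -15, "z": 0, "yaw": 0}, {"hand": 60, "x": 0, "y": -40, "z": 0, "yaw": 0}, {"hand": 70, "x": 3, "y": -55, "z": 0, "yaw": 0}, {"hand": 70, "x": 3, "y": -55, "z": 0, "yaw": 0}, {"hand": 70, "x": 3, "y": -55, "z": 0, "yaw": 0}, {"hand": 70, "x": 3, "y": -55, "z": 0, "yaw": 0}, {"hand": 70, "x": 3, "y": -55, "z": 0, "yaw": 0}])

```text
clock: 10.98
eef_pos: [0.4816, 0.1901, 0.3029]
ee_rot: [0.664, -0.237, 0.252, -0.663]
force: [0.5, 0.4, -0.5]
grip_width: 0.819
```

Run:
```python
from h import *
goto(d2w(0.0791,0.0015,0.300))
im=get_image("wrist");cv2.imwrite("pics/w7.png",im[:,:,::-1])
a=cv2.imread("pics/w3.png")[140:270,190:330];b=im[140:270,190:330,::-1]
cv2.imwrite("pics/w7c.png",cv2.resize(np.hstack([a,b]),None,fx=2.8,fy=4,interpolation=cv2.INTER_CUBIC))
```

```text
tcp [0.4816 0.1901 0.3029] q [ 0.282 -0.027  1.84  -0.015  1.312 -0.579] F [ 0.5  0.4 -0.5] w 69.91322253922415 t 10.9833
axes
 [[ 0.761  0.019  0.648]
 [-0.648 -0.01   0.761]
 [ 0.021 -1.     0.005]]
shift [121.7   5.6  32.3]
world turn about +z needed 0.01 => yaw -0.01
```

View pics/w7c.png

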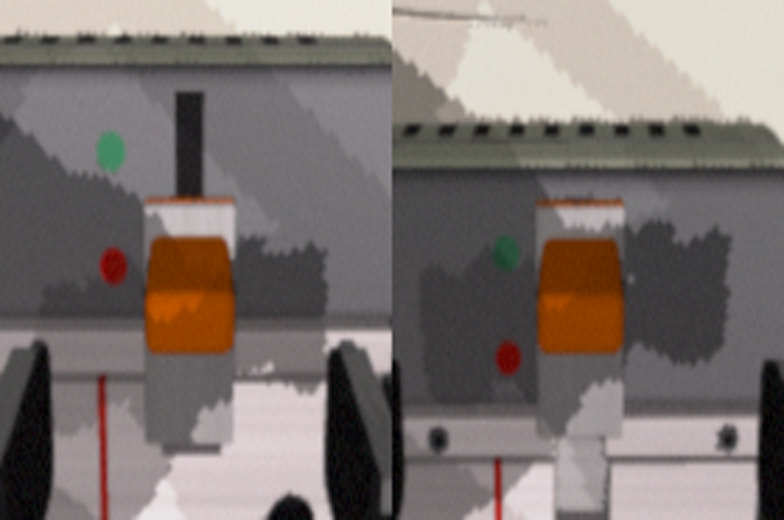

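Run:
```python
from h import *
m=camera_model("wrist")
def T(t,M):
    W=np.eye(4);W[:3,:3]=M;W[:3,3]=t;return W@m["T_tool_cam"]
s,M,t=st();print(t)
T7=T(t,M);T3=T([.5034,.1719,.2963],[[.762,.002,.648],[-.648,.001,.762],[.001,-1,.002]])
T6=T([.48577,.18801,.30033],[[0.7615, 0.023, 0.6478], [-0.6478, -0.0071, 0.7618], [0.0221, -0.9997, 0.0095]])
for nm,TT,c in(("w3",T3,dict(r=(113,266),g=(111,152),p=(190,201),k0=(190,290),k1=(190,352))),("w6",T6,dict(r=(500-392,343),g=(498-392,235),p=(572-392,193),k0=(180,283),k1=(180,345))),("w7",T7,dict(r=(508-392,357),g=(506-392,252),p=(580-392,202),k0=(188,290),k1=(188,352)))):
    q={k:w2d(pix2w([(190+v[0]/2.8,140+v[1]/4)],{'r':.058,'g':.058,'p':.0645}.get(k,.096),Tcw=TT)[0]) for k,v in c.items()}
    print(nm,{k:v[1].round(4) for k,v in q.items()},"x",q['r'][0].round(4),"k-r",(((q['k0']+q['k1'])/2)[1]-q['r'][1]).round(4),"p-r",(q['p'][1]-q['r'][1]).round(4))
```

```text
[0.48159039 0.19002101 0.30279125]
w3 {'r': np.float64(0.0915), 'g': np.float64(0.1152), 'p': np.float64(0.1071), 'k0': np.float64(0.1011), 'k1': np.float64(0.0899)} x 0.025 k-r 0.004 p-r 0.0157
w6 {'r': np.float64(0.0914), 'g': np.float64(0.1155), 'p': np.float64(0.1265), 'k0': np.float64(0.1203), 'k1': np.float64(0.1088)} x 0.0252 k-r 0.0232 p-r 0.0351
w7 {'r': np.float64(0.0917), 'g': np.float64(0.1157), 'p': np.float64(0.1286), 'k0': np.float64(0.1228), 'k1': np.float64(0.111)} x 0.0249 k-r 0.0252 p-r 0.0369
```

Request:
jog_arm(series=[{"hand": 0, "x": 32, "y": 0, "z": 0, "yaw": 0}, {"hand": 0, "x": 32, "y": 0, "z": 0, "yaw": 0}, {"hand": 0, "x": 32, "y": 0, "z": 0, "yaw": 0}, {"hand": 0, "x": 32, "y": 20, "z": 0, "yaw": 0}, {"hand": 0, "x": 32, "y": 40, "z": 0, "yaw": 0}, {"hand": 0, "x": 32, "y": 51, "z": 0, "yaw": 0}, {"hand": 0, "x": 32, "y": 51, "z": 0, "yaw": 0}, {"hand": 0, "x": 32, "y": 51, "z": 0, "yaw": 0}])

```text
clock: 11.7
eef_pos: [0.5062, 0.1689, 0.2516]
ee_rot: [0.665, -0.237, 0.251, -0.662]
force: [0.4, -0.6, 0.3]
grip_width: -0.001
```

Request:
jog_arm(series=[{"hand": 0, "x": -4, "y": 0, "z": 0, "yaw": 0}, {"hand": 0, "x": -8, "y": 0, "z": 0, "yaw": 0}, {"hand": 0, "x": -10, "y": 0, "z": 0, "yaw": 0}, {"hand": 0, "x": -12, "y": 0, "z": 0, "yaw": 0}, {"hand": 0, "x": -13, "y": 0, "z": 0, "yaw": 0}, {"hand": 0, "x": -13, "y": 0, "z": 0, "yaw": 0}, {"hand": 0, "x": -13, "y": 0, "z": 0, "yaw": 0}, {"hand": 0, "x": -13, "y": 0, "z": 0, "yaw": 0}])

```text
clock: 12.37
eef_pos: [0.4976, 0.1766, 0.2526]
ee_rot: [0.665, -0.236, 0.253, -0.662]
force: [7.8, -5.7, -4.0]
grip_width: 0.002
```

Run:
```python
from h import *
goto(d2w(0.0791,0.0015,0.300))
im=get_image("wrist");cv2.imwrite("pics/w8.png",im[:,:,::-1])
```

```text
tcp [0.4976 0.1766 0.2526] q [ 0.25   0.058  1.853 -0.018  1.213 -0.609] F [ 7.8 -5.7 -4. ] w 0.13768144235520183 t 12.3667
axes
 [[ 0.761  0.021  0.648]
 [-0.648 -0.012  0.761]
 [ 0.024 -1.     0.005]]
shift [102.  -44.8  32.4]
world turn about +z needed 0.01 => yaw -0.01
```

View pics/w8.png

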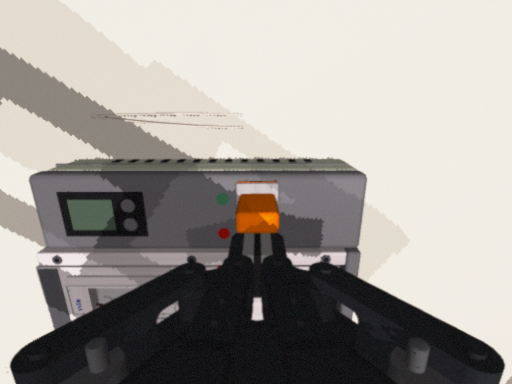

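Request:
jog_arm(series=[{"hand": 0, "x": -1, "y": 0, "z": 0, "yaw": 0}, {"hand": 0, "x": -2, "y": 0, "z": 0, "yaw": 0}, {"hand": 0, "x": -3, "y": 0, "z": 0, "yaw": 0}, {"hand": 0, "x": -4, "y": 0, "z": 0, "yaw": 0}, {"hand": 0, "x": -4, "y": 0, "z": 0, "yaw": 0}, {"hand": 0, "x": -4, "y": 0, "z": 0, "yaw": 0}, {"hand": 0, "x": -4, "y": 0, "z": 0, "yaw": 0}, {"hand": 0, "x": -4, "y": 0, "z": 0, "yaw": 0}])

```text
clock: 13.08
eef_pos: [0.4965, 0.1775, 0.2536]
ee_rot: [0.665, -0.233, 0.256, -0.662]
force: [15.1, -13.4, -7.2]
grip_width: 0.002
```

Run:
```python
from h import *
goto(d2w(0.0791,0.0015,0.300))
im=get_image("wrist");cv2.imwrite("pics/w9.png",im[:,:,::-1])
a=cv2.imread("pics/w8.png")[150:260,190:330];b=im[150:260,190:330,::-1]
cv2.imwrite("pics/w9c.png",cv2.resize(np.hstack([a,b]),None,fx=2.8,fy=4,interpolation=cv2.INTER_CUBIC))
```

```text
tcp [0.4965 0.1775 0.2536] q [ 0.254  0.052  1.857 -0.023  1.209 -0.603] F [ 15.1 -13.4  -7.2] w 0.16712570863672085 t 13.0833
axes
 [[ 0.76   0.028  0.649]
 [-0.649 -0.015  0.761]
 [ 0.031 -0.999  0.007]]
shift [103.6 -43.   32.6]
world turn about +z needed 0.05 => yaw -0.05
```

View pics/w9c.png

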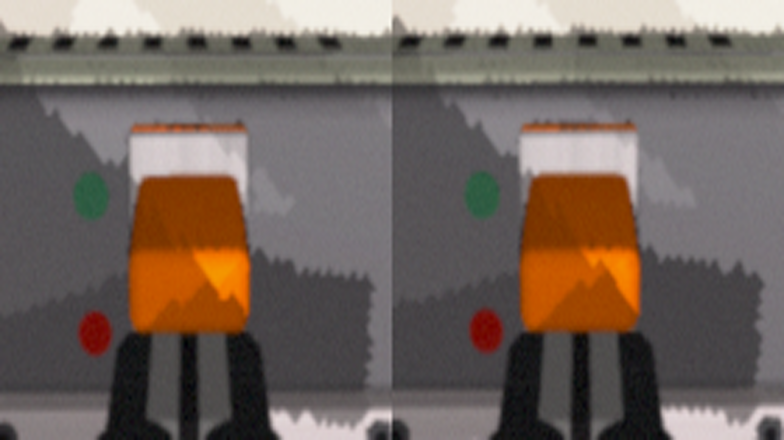

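Under a 20 N push from outside, the knob does not move relative to the dots between (91,195) and (482,195), so it is at its end stop. Next is the tray handle.

```bash
cat >> h.py <<'E'
def gp(p):
    s,M,t=st();g=t+M[:,1]*.155;print("grasp pt dock",w2d(g).round(4));goto(np.array(p)-M[:,1]*.155)
E
python3 - <<'E'
from h import *
gp(d2w(0.080,0.0015,0.150))
E
```

```text
grasp pt dock [0.0479 0.099  0.0986]
tcp [0.4965 0.1775 0.2535] q [ 0.254  0.052  1.857 -0.023  1.209 -0.603] F [ 14.1 -13.2  -7.1] w 0.14525432806333433 t 13.1333
axes
 [[ 0.76   0.028  0.649]
 [-0.649 -0.015  0.761]
 [ 0.031 -0.999  0.006]]
shift [ 99.  -48.1  32.5]
world turn about +z needed 0.05 => yaw -0.05
```

Request:
jog_arm(series=[{"hand": 0, "x": 6, "y": 0, "z": 0, "yaw": 0}, {"hand": 0, "x": 8, "y": -20, "z": 0, "yaw": 0}, {"hand": 0, "x": 20, "y": -48, "z": 10, "yaw": 0}, {"hand": 50, "x": 50, "y": -48, "z": 20, "yaw": 0}, {"hand": 50, "x": 80, "y": -48, "z": 32, "yaw": 0}, {"hand": 50, "x": 99, "y": -48, "z": 32, "yaw": 0}, {"hand": 50, "x": 99, "y": -48, "z": 32, "yaw": 0}, {"hand": 50, "x": 99, "y": -48, "z": 32, "yaw": 0}])

```text
clock: 13.8
eef_pos: [0.5916, 0.138, 0.305]
ee_rot: [0.665, -0.234, 0.256, -0.662]
force: [-0.6, 1.0, -0.2]
grip_width: 0.581
```

Request:
jog_arm(series=[{"hand": 50, "x": 0, "y": 0, "z": 0, "yaw": 0}, {"hand": 50, "x": 0, "y": 0, "z": 0, "yaw": 0}, {"hand": 50, "x": 0, "y": 0, "z": 0, "yaw": 0}, {"hand": 50, "x": 0, "y": 0, "z": 0, "yaw": 0}, {"hand": 50, "x": 0, "y": 0, "z": 0, "yaw": 0}, {"hand": 50, "x": 0, "y": 0, "z": 0, "yaw": 0}, {"hand": 50, "x": 0, "y": 0, "z": 0, "yaw": 0}, {"hand": 50, "x": 0, "y": 0, "z": 0, "yaw": 0}])

```text
clock: 14.47
eef_pos: [0.5915, 0.1381, 0.305]
ee_rot: [0.665, -0.234, 0.256, -0.662]
force: [0.6, -0.3, 0.9]
grip_width: 0.586
```

Run:
```python
from h import *
gp(d2w(0.080,0.0015,0.088))
im=get_image("wrist");cv2.imwrite("pics/w10.png",im[:,:,::-1])
for t in ("tray_grip","lock_grip","tray_line"):
    r=models.mark_of("wrist",t)
    print(t,[(np.round(a["xyz"],4).tolist(),w2d(a["xyz"]).round(4).tolist(),round(a["confidence"],2)) for a in r[:2]])
```

```text
grasp pt dock [0.0795 0.0012 0.1501]
tcp [0.5915 0.1381 0.305 ] q [ 0.151  0.204  1.591 -0.019  1.321 -0.708] F [ 0.6 -0.3  0.9] w 50.059512804097984 t 14.4667
axes
 [[ 0.76   0.028  0.65 ]
 [-0.65  -0.015  0.76 ]
 [ 0.031 -1.     0.007]]
shift [-2.3 62.1  0.1]
world turn about +z needed 0.12 => yaw -0.12
tray_grip [([0.5942, 0.1349, 0.0844], [0.0778, 0.0018, 0.0844], 0.73)]
lock_grip [([0.4869, 0.1845, 0.0854], [0.046, 0.1157, 0.0854], 0.6)]
tray_line [([0.5594, 0.0942, 0.0561], [0.0242, 0.002, 0.0561], 0.92)]
```

View pics/w10.png

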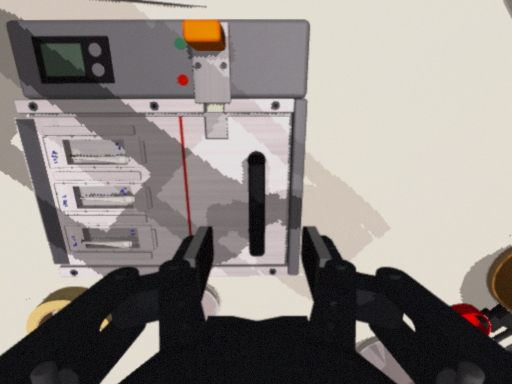

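Bar and finger gap both centre on column 258, so I'll descend and grip.

Request:
jog_arm(series=[{"hand": 50, "x": -1, "y": 25, "z": 0, "yaw": 0}, {"hand": 50, "x": -2, "y": 45, "z": 0, "yaw": 0}, {"hand": 50, "x": -2, "y": 60, "z": 0, "yaw": 0}, {"hand": 50, "x": -2, "y": 60, "z": 0, "yaw": 0}, {"hand": 50, "x": -2, "y": 60, "z": 0, "yaw": 0}, {"hand": 50, "x": -2, "y": 60, "z": 0, "yaw": 0}, {"hand": 50, "x": -2, "y": 60, "z": 0, "yaw": 0}, {"hand": 50, "x": -2, "y": 60, "z": 0, "yaw": 0}])

```text
clock: 15.33
eef_pos: [0.5924, 0.1385, 0.2466]
ee_rot: [0.664, -0.233, 0.257, -0.662]
force: [0.1, -1.3, -0.7]
grip_width: 0.585
```

Request:
jog_arm(series=[{"hand": 40, "x": 0, "y": 0, "z": 0, "yaw": 0}, {"hand": 30, "x": 0, "y": 0, "z": 0, "yaw": 0}, {"hand": 20, "x": 0, "y": 0, "z": 0, "yaw": 0}, {"hand": 14, "x": 0, "y": 0, "z": 0, "yaw": 0}, {"hand": 5, "x": 0, "y": 0, "z": 0, "yaw": 0}, {"hand": 5, "x": 0, "y": 0, "z": 0, "yaw": 0}, {"hand": 5, "x": 0, "y": 0, "z": 0, "yaw": 0}, {"hand": 5, "x": 0, "y": 0, "z": 0, "yaw": 0}], force=80)

```text
clock: 16.0
eef_pos: [0.5924, 0.1381, 0.2471]
ee_rot: [0.665, -0.233, 0.257, -0.662]
force: [-2.2, -2.1, 6.0]
grip_width: 0.12
```

Run:
```python
from h import *
gp(d2w(0.080-.12,0.0015,0.090))
```

```text
grasp pt dock [0.0802 0.0003 0.0922]
tcp [0.5924 0.1381 0.2471] q [ 0.151  0.265  1.632 -0.021  1.217 -0.705] F [-2.2 -2.1  6. ] w 10.28149205033774 t 16.0
axes
 [[ 0.759  0.03   0.65 ]
 [-0.65  -0.015  0.76 ]
 [ 0.033 -0.999  0.008]]
shift [  -1.     1.2 -120.2]
world turn about +z needed 0.13 => yaw -0.13
```

Request:
jog_arm(series=[{"hand": 5, "x": 0, "y": 0, "z": -3, "yaw": 0}, {"hand": 5, "x": 0, "y": 0, "z": -8, "yaw": 0}, {"hand": 5, "x": 0, "y": 0, "z": -14, "yaw": 0}, {"hand": 5, "x": 0, "y": 0, "z": -20, "yaw": 0}, {"hand": 5, "x": 0, "y": -0.2, "z": -26, "yaw": 0}, {"hand": 5, "x": 0, "y": -0.2, "z": -32, "yaw": 0}, {"hand": 5, "x": 0, "y": -0.3, "z": -36, "yaw": 0}, {"hand": 5, "x": 0, "y": -0.3, "z": -40, "yaw": 0}])

```text
clock: 16.67
eef_pos: [0.566, 0.1073, 0.2472]
ee_rot: [0.665, -0.233, 0.257, -0.662]
force: [3.0, 3.7, -0.8]
grip_width: 0.117
```

Run:
```python
from h import *
gp(d2w(0.080-.12,0.0003,0.092))
im=get_image("wrist");cv2.imwrite("pics/w11.png",im[:,:,::-1])
```

```text
grasp pt dock [0.0397 0.0003 0.0923]
tcp [0.566  0.1073 0.2472] q [ 0.104  0.184  1.727 -0.02   1.203 -0.752] F [ 3.   3.7 -0.8] w 10.003270657415973 t 16.6667
axes
 [[ 0.759  0.03   0.65 ]
 [-0.65  -0.015  0.76 ]
 [ 0.033 -0.999  0.008]]
shift [  0.3  -0.4 -79.7]
world turn about +z needed 0.15 => yaw -0.15
```

View pics/w11.png

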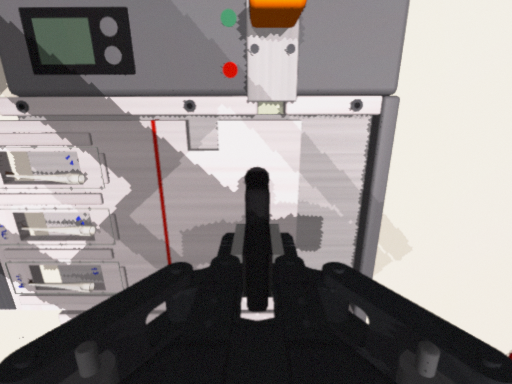

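The tray slides freely at about 5 N, the notch has moved out to (203,135), and the lock is still clear. I'll continue.

Request:
jog_arm(series=[{"hand": 5, "x": 0, "y": 0.2, "z": -5, "yaw": 0}, {"hand": 5, "x": 0, "y": 0, "z": -14, "yaw": 0}, {"hand": 5, "x": 0, "y": 0, "z": -23, "yaw": 0}, {"hand": 5, "x": 0, "y": 0, "z": -32, "yaw": 0}, {"hand": 5, "x": 0, "y": 0, "z": -41, "yaw": 0}, {"hand": 5, "x": 0, "y": 0, "z": -50, "yaw": 0}, {"hand": 5, "x": 0, "y": 0, "z": -57, "yaw": 0}, {"hand": 5, "x": 0, "y": 0, "z": -62, "yaw": 0}], force=100)

```text
clock: 17.38
eef_pos: [0.5255, 0.0594, 0.2475]
ee_rot: [0.664, -0.233, 0.257, -0.662]
force: [3.9, 4.8, 2.3]
grip_width: 0.119
```

Request:
jog_arm(series=[{"hand": 5, "x": 0, "y": 0, "z": 0, "yaw": 0}, {"hand": 5, "x": 0, "y": 0, "z": 0, "yaw": 0}, {"hand": 5, "x": 0, "y": 0, "z": 0, "yaw": 0}, {"hand": 5, "x": 0, "y": 0, "z": 0, "yaw": 0}, {"hand": 5, "x": 0, "y": 0, "z": 0, "yaw": 0}, {"hand": 5, "x": 0, "y": 0, "z": 0, "yaw": 0}, {"hand": 5, "x": 0, "y": 0, "z": 0, "yaw": 0}, {"hand": 5, "x": 0, "y": 0, "z": 0, "yaw": 0}])

```text
clock: 18.05
eef_pos: [0.5253, 0.0592, 0.2472]
ee_rot: [0.665, -0.233, 0.257, -0.662]
force: [-0.9, -3.4, 1.1]
grip_width: 0.114
```

Run:
```python
from h import *
gp(d2w(0.080-.12,0.0003,0.092))
print(bot.read_state()["moment"])
im=get_image("wrist");cv2.imwrite("pics/w12.png",im[:,:,::-1])
im=get_image("scene");cv2.imwrite("pics/s12.png",cv2.resize(im[180:300,200:350,::-1],None,fx=5,fy=5,interpolation=cv2.INTER_CUBIC))
im=get_image("top");cv2.imwrite("pics/t12.png",cv2.resize(im[160:300,150:300,::-1],None,fx=4,fy=4,interpolation=cv2.INTER_CUBIC))
for n in("wrist","scene","top"):
  for t in ("tray_line","dock_edge","tray_grip"):
    r=models.mark_of(n,t)
    print(n,t,[(w2d(a["xyz"]).round(4).tolist(),round(a["confidence"],2)) for a in r[:2]])
```

```text
grasp pt dock [-0.0234  0.0001  0.0923]
tcp [0.5253 0.0592 0.2472] q [ 0.021  0.06   1.862 -0.018  1.19  -0.835] F [-0.9 -3.4  1.1] w 9.717711983498365 t 18.05
axes
 [[ 0.759  0.03   0.65 ]
 [-0.65  -0.016  0.76 ]
 [ 0.033 -0.999  0.008]]
shift [ -0.2   0.1 -16.6]
world turn about +z needed 0.17 => yaw -0.17
[-0.71967768  0.3168439   0.01701394]
wrist tray_line [([-0.0816, 0.0044, 0.0588], 0.88)]
wrist dock_edge []
wrist tray_grip [([-0.0234, -0.0002, 0.0887], 0.82)]
scene tray_line [([-0.0828, -0.0019, 0.0563], 0.85)]
scene dock_edge []
scene tray_grip [([-0.0257, -0.0006, 0.086], 0.92)]
top tray_line [([-0.0798, 0.0015, 0.0605], 0.9), ([-0.1016, -0.0013, 0.0543], 0.23)]
top dock_edge []
top tray_grip [([-0.0225, -0.001, 0.0896], 0.73), ([-0.0198, 0.1625, -0.0037], 0.5)]
```

View pics/w12.png

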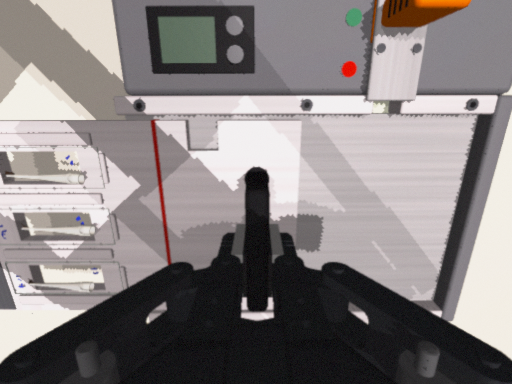

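View pics/s12.png

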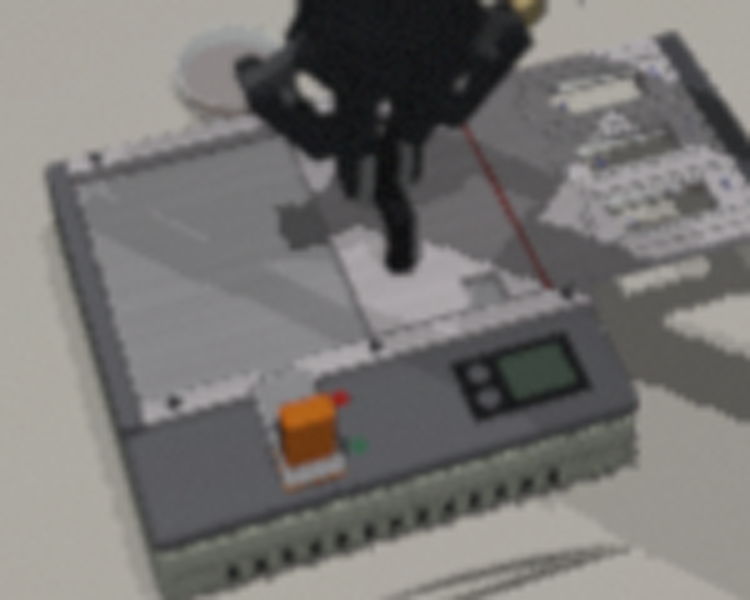

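View pics/t12.png

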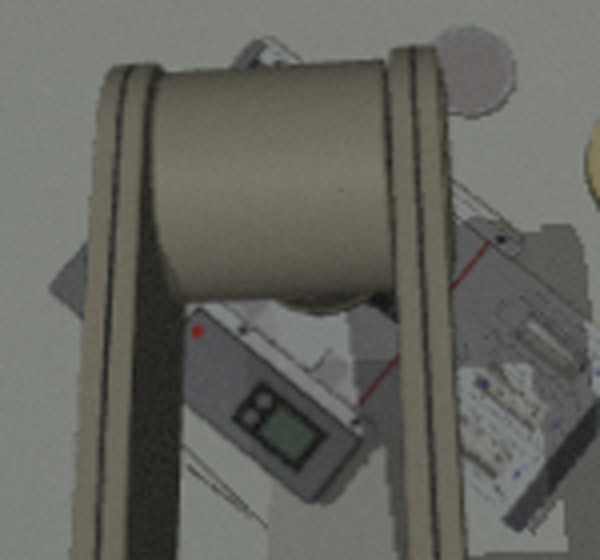

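Run:
```python
import cv2
im=cv2.imread("pics/w12.png");cv2.imwrite("pics/w12c.png",cv2.resize(im[85:145,90:190],None,fx=8,fy=8,interpolation=cv2.INTER_CUBIC))
```

```text
(no output)
```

View pics/w12c.png

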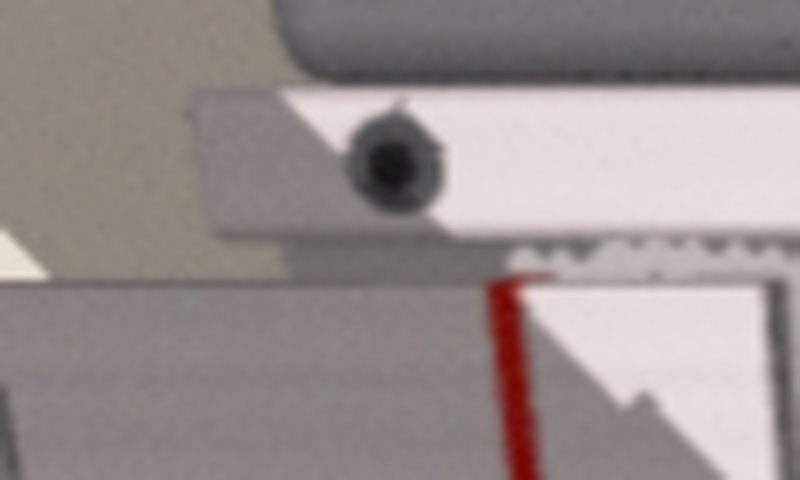

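Run:
```python
from h import *
m=camera_model("wrist")
W=np.eye(4);s,M,t=st();print(t,M.round(4).tolist())
f=lambda L:[(90+a/8,85+b/8) for a,b in L]
for nm,L,z in(("rail end",[(195,92),(212,238)],.061),("bed edge",[(288,250),(283,278)],.050),("screw",[(392,164)],.061),("line",[(503,285),(527,480)],.058)):
    print(nm,[w2d(q).round(4).tolist() for q in pix2w(f(L),z)])
```

```text
[0.52532453 0.05949398 0.24731179] [[0.759, 0.031, 0.6504], [-0.6502, -0.0148, 0.7596], [0.0332, -0.9994, 0.0089]]
rail end [[-0.0992, 0.0781, 0.061], [-0.0996, 0.0687, 0.061]]
bed edge [[-0.0996, 0.0674, 0.05], [-0.1002, 0.0654, 0.05]]
screw [[-0.0867, 0.0735, 0.061]]
line [[-0.0814, 0.0654, 0.058], [-0.0813, 0.0518, 0.058]]
```

Rail end and bed edge both measure x = −99.5 mm and the line −81.4 mm, so about 18 mm remain. I'll pull 17 and measure again.

Request:
jog_arm(series=[{"hand": 5, "x": 0, "y": 0, "z": -3, "yaw": 0}, {"hand": 5, "x": 0, "y": 0, "z": -7, "yaw": 0}, {"hand": 5, "x": 0, "y": 0, "z": -11, "yaw": 0}, {"hand": 5, "x": 0, "y": 0, "z": -14, "yaw": 0}, {"hand": 5, "x": 0, "y": 0, "z": -16, "yaw": 0}, {"hand": 5, "x": 0, "y": 0, "z": -17, "yaw": 0}, {"hand": 5, "x": 0, "y": 0, "z": -17, "yaw": 0}, {"hand": 5, "x": 0, "y": 0, "z": -17, "yaw": 0}])

```text
clock: 19.32
eef_pos: [0.5147, 0.0468, 0.2479]
ee_rot: [0.664, -0.232, 0.258, -0.663]
force: [3.5, 4.7, 2.4]
grip_width: 0.112
```

Request:
jog_arm(series=[{"hand": 5, "x": 0, "y": 0, "z": 0, "yaw": 0}, {"hand": 5, "x": 0, "y": 0, "z": 0, "yaw": 0}, {"hand": 5, "x": 0, "y": 0, "z": 0, "yaw": 0}, {"hand": 5, "x": 0, "y": 0, "z": 0, "yaw": 0}, {"hand": 5, "x": 0, "y": 0, "z": 0, "yaw": 0}, {"hand": 5, "x": 0, "y": 0, "z": 0, "yaw": 0}, {"hand": 5, "x": 0, "y": 0, "z": 0, "yaw": 0}, {"hand": 5, "x": 0, "y": 0, "z": 0, "yaw": 0}])

```text
clock: 19.98
eef_pos: [0.5147, 0.0468, 0.2479]
ee_rot: [0.664, -0.232, 0.258, -0.663]
force: [2.2, 2.3, 1.5]
grip_width: 0.114
```

Run:
```python
from h import *
gp(d2w(0.080-.12,0.0003,0.092))
im=get_image("wrist");cv2.imwrite("pics/w13.png",im[:,:,::-1])
cv2.imwrite("pics/w13c.png",cv2.resize(im[85:145,105:205,::-1],None,fx=8,fy=8,interpolation=cv2.INTER_CUBIC))
```

```text
grasp pt dock [-0.0392 -0.0001  0.093 ]
tcp [0.5147 0.0468 0.2479] q [-0.003  0.026  1.895 -0.015  1.187 -0.86 ] F [2.2 2.3 1.5] w 9.775664840791604 t 19.9833
axes
 [[ 0.759  0.033  0.65 ]
 [-0.65  -0.014  0.759]
 [ 0.034 -0.999  0.011]]
shift [-0.4  1.  -0.9]
world turn about +z needed 0.18 => yaw -0.18
```

View pics/w13c.png

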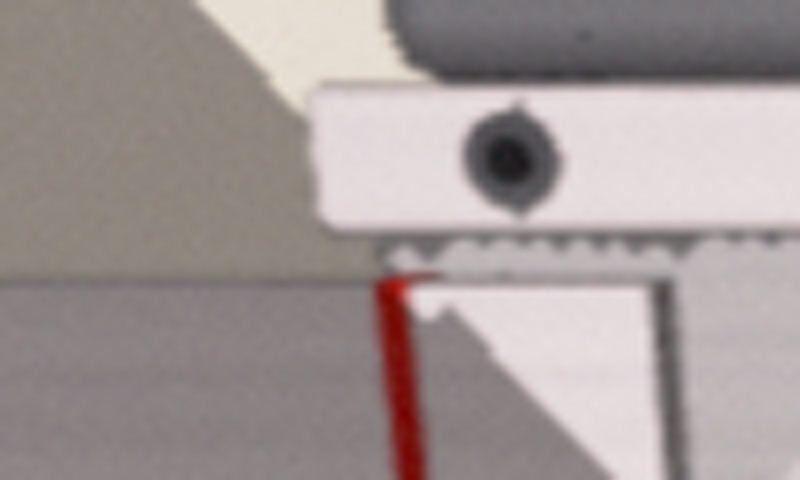

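View pics/w13.png

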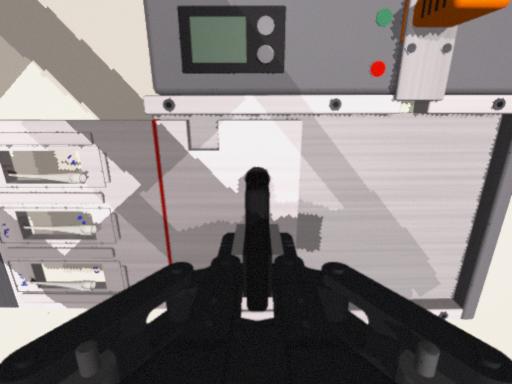

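Run:
```python
from h import *
f=lambda L:[(105+a/8,85+b/8) for a,b in L]
for nm,L,z in(("rail end",[(312,90),(322,225)],.061),("bed edge",[(383,250),(377,275)],.050),("screw",[(511,159)],.061),("line",[(391,285),(413,480)],.058)):
    print(nm,[w2d(q).round(4).tolist() for q in pix2w(f(L),z)])
print(bot.read_state()["moment"],bot.read_state()["force"])
```

```text
rail end [[-0.0998, 0.0778, 0.061], [-0.1002, 0.0691, 0.061]]
bed edge [[-0.1003, 0.0669, 0.05], [-0.1009, 0.0651, 0.05]]
screw [[-0.087, 0.0734, 0.061]]
line [[-0.0971, 0.065, 0.058], [-0.0972, 0.0514, 0.058]]
[ 0.50201339 -0.37122824  0.03712735] [1.65319969 2.5028746  1.32625078]
```

Request:
jog_arm(series=[{"hand": 5, "x": 0, "y": 0.3, "z": -1, "yaw": 0}, {"hand": 5, "x": 0, "y": 0.5, "z": -2, "yaw": 0}, {"hand": 5, "x": 0, "y": 0.5, "z": -3, "yaw": 0}, {"hand": 5, "x": 0, "y": 0.5, "z": -3.5, "yaw": 0}, {"hand": 5, "x": 0, "y": 0.5, "z": -3.5, "yaw": 0}, {"hand": 5, "x": 0, "y": 1, "z": -3.5, "yaw": 0}, {"hand": 5, "x": 0, "y": 1.5, "z": -3.5, "yaw": 0}, {"hand": 5, "x": 0, "y": 1.5, "z": -3.5, "yaw": 0}])

```text
clock: 20.7
eef_pos: [0.5131, 0.0446, 0.2475]
ee_rot: [-0.663, 0.232, -0.258, 0.663]
force: [1.3, 6.4, 6.8]
grip_width: 0.117
```

Run:
```python
from h import *
gp(d2w(0.080-.12,0.0003,0.092))
im=get_image("wrist");cv2.imwrite("pics/w14.png",im[:,:,::-1])
cv2.imwrite("pics/w14c.png",cv2.resize(im[85:145,105:205,::-1],None,fx=8,fy=8,interpolation=cv2.INTER_CUBIC))
print(bot.read_state()["moment"],bot.read_state()["force"])
im=get_image("scene");cv2.imwrite("pics/s14.png",cv2.resize(im[180:300,200:350,::-1],None,fx=5,fy=5,interpolation=cv2.INTER_CUBIC))
```

```text
grasp pt dock [-0.0415 -0.0004  0.0926]
tcp [0.5131 0.0446 0.2475] q [-0.008  0.021  1.902 -0.014  1.184 -0.866] F [1.3 6.4 6.8] w 9.961640012211468 t 20.7
axes
 [[ 0.759  0.035  0.65 ]
 [-0.65  -0.013  0.76 ]
 [ 0.035 -0.999  0.013]]
shift [-0.8  0.6  1.5]
world turn about +z needed 0.16 => yaw -0.16
[ 0.97484427 -0.23310769 -0.09113369] [1.88525719 5.65758375 7.47636238]
```

View pics/w14c.png

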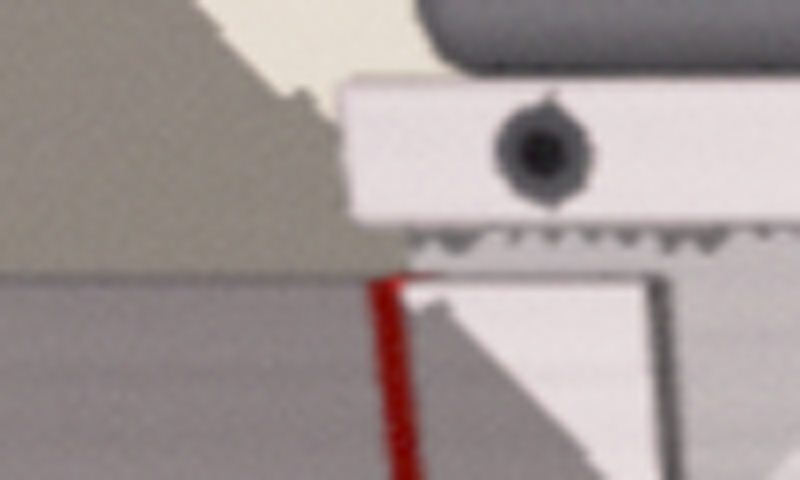

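View pics/s14.png

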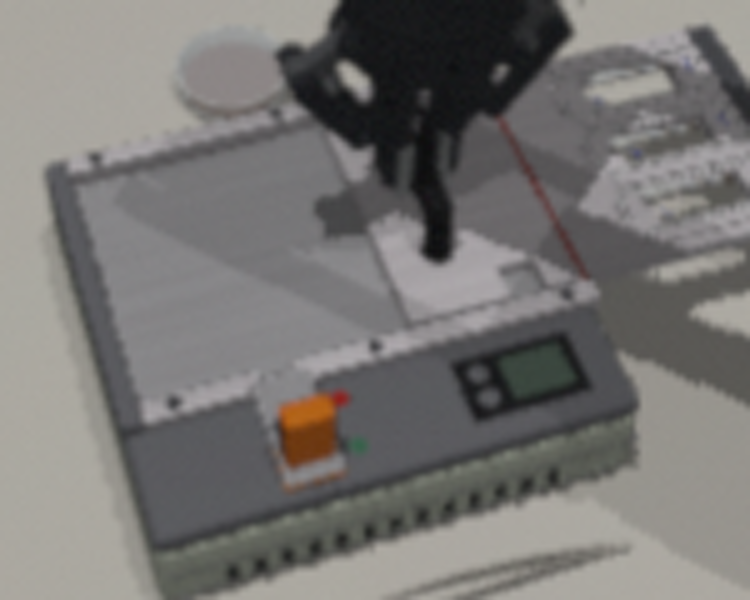

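Run:
```python
from h import *
f=lambda L:[(105+a/8,85+b/8) for a,b in L]
for nm,L,z in(("rail end",[(342,85),(350,215)],.061),("bed edge",[(408,240),(400,272)],.050),("screw",[(545,151)],.061),("line",[(386,283),(408,480)],.058)):
    print(nm,[w2d(q).round(4).tolist() for q in pix2w(f(L),z)])
for n in("wrist","scene"):
  for t in ("tray_line","dock_edge","tray_grip"):
    r=models.mark_of(n,t)
    print(n,t,[(w2d(a["xyz"]).round(4).tolist(),round(a["confidence"],2)) for a in r[:2]])
g=cv2.imread("pics/w14.png");print(st()[2])
```

```text
rail end [[-0.0999, 0.0777, 0.061], [-0.1004, 0.0694, 0.061]]
bed edge [[-0.1005, 0.0672, 0.05], [-0.1013, 0.065, 0.05]]
screw [[-0.0869, 0.0735, 0.061]]
line [[-0.0996, 0.0648, 0.058], [-0.0997, 0.0511, 0.058]]
wrist tray_line [([-0.1005, 0.0019, 0.0598], 0.69)]
wrist dock_edge [([-0.0027, -0.0002, 0.0], 0.54)]
wrist tray_grip [([-0.0438, -0.0026, 0.0885], 0.97), ([-0.1176, -0.0022, 0.0532], 0.32)]
scene tray_line [([-0.0968, 0.0009, 0.0565], 0.58), ([-0.0444, 0.0008, 0.087], 0.41)]
scene dock_edge []
scene tray_grip [([-0.0418, -0.0034, 0.0838], 0.61)]
[0.51310595 0.04460485 0.24750225]
```

About 0.5–1.2 mm remain, so one last small pull while keeping a light press down.

Request:
jog_arm(series=[{"hand": 5, "x": 0, "y": 0.5, "z": -0.5, "yaw": 0}, {"hand": 5, "x": 0, "y": 0.5, "z": -1, "yaw": 0}, {"hand": 5, "x": 0, "y": 0.5, "z": -1.5, "yaw": 0}, {"hand": 5, "x": 0, "y": 0.5, "z": -2, "yaw": 0}, {"hand": 5, "x": 0, "y": 0.5, "z": -2, "yaw": 0}, {"hand": 5, "x": 0, "y": 0.8, "z": -2, "yaw": 0}, {"hand": 5, "x": 0, "y": 1, "z": -2, "yaw": 0}, {"hand": 5, "x": 0, "y": 1, "z": -2, "yaw": 0}])

```text
clock: 21.77
eef_pos: [0.5125, 0.0438, 0.2477]
ee_rot: [-0.662, 0.231, -0.259, 0.664]
force: [1.0, 8.5, 7.9]
grip_width: 0.118
```

Run:
```python
from h import *
gp(d2w(0.080-.12,0.0003,0.092))
im=get_image("wrist");cv2.imwrite("pics/w15.png",im[:,:,::-1])
cv2.imwrite("pics/w15c.png",cv2.resize(im[85:145,105:205,::-1],None,fx=8,fy=8,interpolation=cv2.INTER_CUBIC))
print(bot.read_state()["moment"],bot.read_state()["force"])
```

```text
grasp pt dock [-0.0422 -0.0006  0.0928]
tcp [0.5125 0.0438 0.2477] q [-0.01   0.017  1.905 -0.012  1.182 -0.869] F [1.  8.5 7.9] w 10.087362856877352 t 21.7667
axes
 [[ 0.759  0.038  0.65 ]
 [-0.65  -0.011  0.76 ]
 [ 0.036 -0.999  0.016]]
shift [-0.9  0.8  2.1]
world turn about +z needed 0.15 => yaw -0.15
[ 1.37071002 -0.23131598 -0.05667279] [1.2918795  8.49891629 8.1639996 ]
```

View pics/w15c.png

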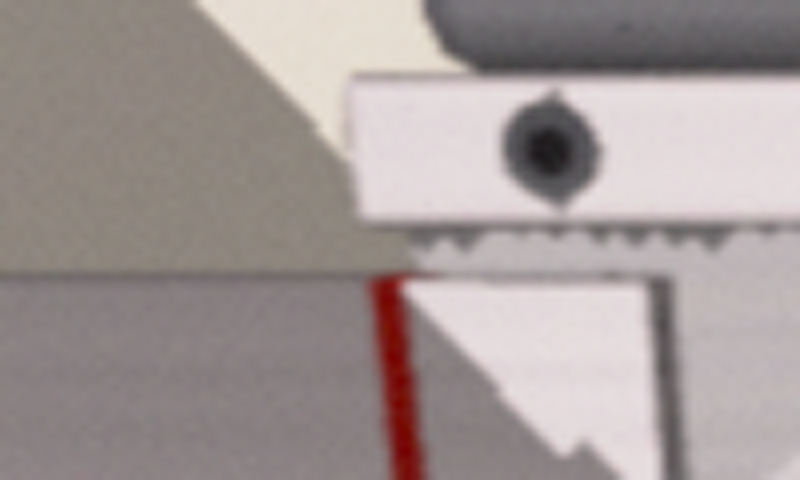

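View pics/w15.png

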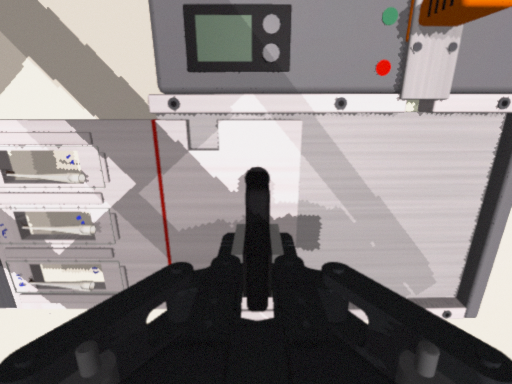

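Request:
jog_arm(series=[{"hand": 5, "x": 0, "y": 0.5, "z": -0.3, "yaw": 0}, {"hand": 5, "x": 0, "y": 1, "z": -0.3, "yaw": 0}, {"hand": 5, "x": 0, "y": 1.5, "z": -0.3, "yaw": 0}, {"hand": 5, "x": 0, "y": 2, "z": -0.3, "yaw": 0}, {"hand": 5, "x": 0, "y": 2.5, "z": -0.3, "yaw": 0}, {"hand": 5, "x": 0, "y": 2.5, "z": -0.3, "yaw": 0}, {"hand": 5, "x": 0, "y": 2.5, "z": -0.3, "yaw": 0}, {"hand": 5, "x": 0, "y": 2.5, "z": -0.3, "yaw": 0}])

```text
clock: 22.48
eef_pos: [0.5127, 0.044, 0.2471]
ee_rot: [-0.662, 0.231, -0.259, 0.664]
force: [-5.8, 7.2, 19.1]
grip_width: 0.114
```

Run:
```python
from h import *
f=lambda L:[(105+a/8,85+b/8) for a,b in L]
s0=st()
gp(d2w(0.080-.12,0.0003,0.092))
im=get_image("wrist");cv2.imwrite("pics/w16.png",im[:,:,::-1])
cv2.imwrite("pics/w16c.png",cv2.resize(im[85:145,105:205,::-1],None,fx=8,fy=8,interpolation=cv2.INTER_CUBIC))
print(bot.read_state()["moment"],bot.read_state()["force"])
```

```text
grasp pt dock [-0.0417 -0.0006  0.0922]
tcp [0.5127 0.044  0.2471] q [-0.01   0.018  1.905 -0.011  1.18  -0.869] F [-5.8  7.2 19.1] w 9.733083911503826 t 22.4833
axes
 [[ 0.759  0.038  0.65 ]
 [-0.65  -0.01   0.76 ]
 [ 0.036 -0.999  0.017]]
shift [-0.9  0.2  1.7]
world turn about +z needed 0.14 => yaw -0.14
[ 0.77242376  1.28719441 -0.10889802] [-6.77369053  6.12869591 19.21903668]
```

View pics/w16c.png

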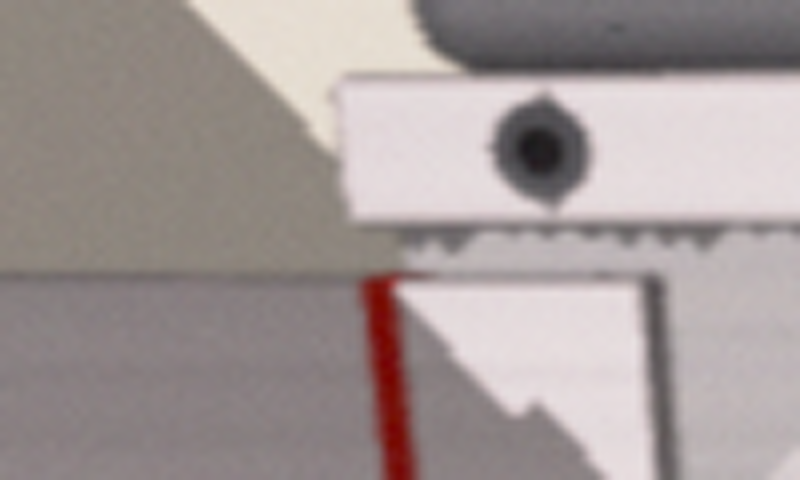

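Run:
```python
from h import *
f=lambda L:[(105+a/8,85+b/8) for a,b in L]
for nm,L,z in(("rail end",[(340,80),(349,215)],.061),("bed edge",[(403,238),(396,270)],.050),("screw",[(540,151)],.061),("line",[(380,283),(400,480)],.058),("rear edge tray",[(650,290),(668,480)],.058)):
    print(nm,[w2d(q).round(4).tolist() for q in pix2w(f(L),z)])
```

```text
rail end [[-0.0997, 0.0778, 0.061], [-0.1002, 0.0692, 0.061]]
bed edge [[-0.1006, 0.0671, 0.05], [-0.1013, 0.0649, 0.05]]
screw [[-0.087, 0.0733, 0.061]]
line [[-0.0997, 0.0646, 0.058], [-0.1, 0.0509, 0.058]]
rear edge tray [[-0.0812, 0.064, 0.058], [-0.081, 0.0509, 0.058]]
```

Run:
```python
from h import *
for n in("top","scene"):
    im=get_image(n);cv2.imwrite(f"pics/{n}F.png",im[:,:,::-1])
    for t in ("lock_grip","petri_1","tape_roll","forceps_1","tray_line"):
        r=models.mark_of(n,t);print(n,t,[(np.round(a["xyz"],4).tolist(),round(a["confidence"],2)) for a in r[:2]])
gp(d2w(0.080-.12,0.0003,0.092))
```

```text
top lock_grip []
top petri_1 [([0.663, -0.0263, 0.0006], 0.88)]
top tape_roll [([0.5972, -0.1471, 0.0019], 0.89)]
top forceps_1 [([0.4084, 0.1654, 0.001], 0.48)]
top tray_line [([0.4774, -0.0029, 0.0588], 0.73)]
scene lock_grip [([0.489, 0.1875, 0.0845], 0.76), ([0.5164, 0.04, 0.084], 0.2)]
scene petri_1 [([0.6652, -0.0199, -0.0018], 0.62)]
scene tape_roll []
scene forceps_1 [([0.4068, 0.1601, 0.0019], 0.68)]
scene tray_line [([0.4845, 0.0011, 0.0584], 0.65)]
grasp pt dock [-0.0417 -0.0006  0.0922]
tcp [0.5127 0.044  0.2471] q [-0.01   0.018  1.905 -0.011  1.18  -0.869] F [-6.3  7.  19.5] w 9.519376250919509 t 23.1333
axes
 [[ 0.759  0.038  0.65 ]
 [-0.65  -0.011  0.76 ]
 [ 0.036 -0.999  0.017]]
shift [-0.9  0.2  1.7]
world turn about +z needed 0.14 => yaw -0.14
```

View pics/sceneF.png

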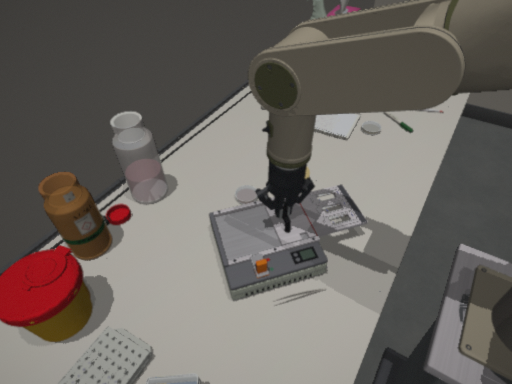

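Everything is steady over the last 0.65 s and the neighbouring items are in place, so I'm handing in.

```bash
python3 -c "
from rig import order
print(order.job_done())"
```

```text
the job is handed in; nothing more can be done
None
```

The lock is out against its end stop and the tray is pulled out with its red line at the dock's front edge. I handed the job in with the gripper still holding the handle, at about 23 s of the 48 s allowed.

**Lock:** my first pushes left it short, because I pulled it back about 2 mm while letting go. I pushed it out again, then pressed the knob with closed fingers at about 20 N and it did not move. Vision and the networks put the travel at about 21–22 mm, not the 24 mm specified. I took the blocked push as proof of the end stop and did not resolve that difference.

**Tray:** I slid it out along the bed with the handle gripped at 80–100 N.
- **Red line:** it measures −99.9 mm, against −100.0 mm for the rail ends and −101.0 mm for the bed edge. That makes it flush to about 1 mm. The arm's own travel was 121.9 mm, against a nominal 122 mm.
- **Held and seated:** the gripper presses down with about 19 N. The grasp height is the same as when the tray was parked (92.2 mm), and nothing moved over the last 0.65 s.
- **Tilt:** the tool leans about 0.5° more in pitch than at the grasp. I judged the tray level from the unchanged grasp height and did not measure its tilt directly.

**Items beside the dock:** the last network checks put the petri dish, tape and forceps where they started, within about 6 mm, which I took as network scatter. The scene camera did not detect the tape at the end, but the top camera did.

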